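Knock jammed cartridges out of their block, eject and collect them

ROBOT

A 7-joint arm with a two-finger parallel gripper is mounted at the origin on a cart in front of the work surface, level with it; the furniture and walls round the work are solid. World frame = base frame: x ahead of the robot, y to its left, z up, the work surface at z = 0. Lengths are in m, angles in rad, forces in N, time in s.
With the tool pointing down it reaches from about 0.425 to 0.925 m from the base axis. Payload 6.8 kg.
Tool frame: the origin (TCP) lies at the very end of the fingers, on their centre line; the grasp point (between the pads) lies 19 mm behind it (bot.grasp_offset is the distance from the TCP to the grasp point, in m); z points along the fingers, y is the direction in which the jaws open and shut (so a half turn about z gives the same grasp; the last joint's range is limited). The gripper opens to 85 mm and grips with 20 to 120 N. Pads are 22 mm wide; open, the fingers measure 114 mm over their backs; the gripper's body (76 mm by 85 mm) begins 54 mm behind the grasp point. The pads swing forward as they close: fully open they stand 13 mm farther back than shut.
Start: joints at [-1.362, 0.477, 0.022, 1.555, -0.011, 1.109, -0.083], TCP at [0.21, 0.641, 0.231] pointing down, gripper open.
Joint ranges: [-2.96, 2.96], [-0.34, 2.1], [-1.41, 1.46], [0.24, 2.44], [-1.37, 4.51], [0.17, 1.92], [-2.96, 2.96]. Speed limits (rad/s): [2.39, 2.39, 3.14, 3.14, 3.14, 3.14, 3.14].

INTERFACE

Orientations are given as a unit quaternion [w, x, y, z].
In Python, from station import monitor, cams, bot, finder gives the robot as it stands.
- The arm moves only by the tool jog_arm, never from a script. Its argument "plan" is a list of rows, each an object of numbers: "x", "y", "z": the shift along the tool's x, y, z as a fraction of full scale; "wx", "wy", "wz": the turn, a rotation vector about the tool's x, y, z as a fraction of full scale. A call has 1 to 12 rows; each row is the pose to reach, as a shift and turn from the pose measured when the call began, along the tool's axes at that moment, turning the shorter way round; what a row does not reach only later rows make up. Full scale, the value 1, is 20 cm for a shift and 180 degrees for a turn. A row lasts 1/12 s, in which the tool goes at most 41.7 mm and 7.16 degrees, less where a joint would pass 70% of its speed; a pose out of reach is approached as far as the arm can. A call with a number of a shift or a turn outside -1 to 1 is refused whole. A call with a gripper value outside its range is refused whole. "hand" is the opening, from -1 (shut) to 1 (fully open), set as the call begins (left out, the last holds). The fingers move at their own pace and stop on an object; "grip_force" is the grip in N (left out, the last holds). Time passes only in rows, so rows that repeat a pose let the fingers close. It gives the time, the measured TCP pose, the force and the opening at its end, in the units of the state.
- monitor.get_obs(): the state, without advancing time (a new reading comes with each control period).
- cams.read_camera(name): name is "side" or "top" or "wrist"; returns the picture (384x512x3 uint8, red, green, blue); there is no depth.
- cams.get_calibration(name): a dict with "fx", "fy", "cx", "cy" (pixels), "extrinsics" (4x4, takes a point from world to camera coordinates). Camera axes: x right, y down, z forward; pixel columns grow to the right and rows downward; lengths in m; the calibration is good to about 2 mm. A picture is of the moment at which its call begins: read the wrist's pose just before it. get_calibration takes no time and is no camera call; for the wrist camera it gives the pose at the moment of the call.
- bot.hand_in(): hands the job in, once; it reports no verdict.
Trained networks look in the newest picture that a camera, given by its name, has taken for a name from the list of things; names that differ only in an ending like _2 or _b are one class to them, and where a whole thing is asked for, a point or a joint stands for the part that bears it (a point fixed in the world has none). Each returns a list of dicts, best first, with "confidence" (0 to 1); they miss things now and then, are a little off and sometimes report something else, mostly with a low value. They report only what shows in the picture. A call takes as long as a camera call. They do not tell look-alikes from the thing itself.
- finder.find_in(camera, target): "bbox" ([left, top, width, height] in pixels, round what is visible of it).
- finder.place_of(camera, target): "location" ([column, row] in pixels: a listed point, or the origin of a listed thing).
The state is a dict: "t": time; "q": joint angles; "joint_vel": joint speeds; "joint_torque": joint torques, N m; "eef_pos": TCP position; "tool_rot": TCP orientation; "contact_force": force on the tool from outside, world axes, zero at the start; "torque": the same for the moment, N m; "gripper_width": opening from 0.0 (shut) to 1.0 (fully open).
Only numpy, scipy, OpenCV 4.12 (cv2) and the standard library are available. Lean on these libraries where they do the work, as an engineer would, in place of code of your own. Each camera call takes 0.05 s, during which the arm holds its last target. There are 200 camera calls.

TASK

Two to four spent cartridges are jammed in the bores of the metal block. Take the drift rod from its stand and push each cartridge down through its bore until it drops onto the base below, then press the spring ejector slide fully home so that it pushes them all out from under the block, and let it spring back. Put every cartridge into the shallow tray and stand the drift rod back in its stand, without disturbing the other things on the bench.

Things in the scene. Friction and masses are not known exactly. Their poses are not given: they have to be found in the camera images.
- station: Cartridge block, fixed. Origin on the bench under the middle of the row of bores, z up. Base plate 8 mm thick (local x -102 to 102, y -145 to 160 mm; rim 14 mm high round its +y end) with two legs at x = +-95 carrying an aluminium block (x -102 to 102, y -24 to 24, z 74 to 119 mm) with four vertical 25 mm through bores at x = -66, -22, 22, 66, y = 0. Ejected cartridges come out on the +y side.
- bore_1 (a point): Centre of the top mouth of the first bore (local x = -66 mm), 119 mm above the bench. Spring balls in each bore, 35 mm below the mouth, grip the cartridge's waist; about 10 to 20 N pushes it down past them. They let go once its top is over 36 mm below the mouth; it then drops and stands on the base plate, centre 38 mm above the bench.
- bore_2 (a point): Centre of the top mouth of the second bore (local x = -22 mm), 119 mm above the bench.
- bore_3 (a point): Centre of the top mouth of the third bore (local x = +22 mm), 119 mm above the bench.
- bore_4 (a point): Centre of the top mouth of the fourth bore (local x = +66 mm), 119 mm above the bench.
- cartridge_1_center (a point): Centre of the spent cartridge that starts in bore 1 (absent in some starts): white plastic cylinder, 22 mm diameter, 60 mm long, with a 19 mm waist above mid-length and grey bands; its z is its axis. Jammed, it is upright, its top 14 mm below the bore's mouth (centre 75 mm above the bench), out of reach of fingers, its foot showing below the block.
- cartridge_2_center (a point): Centre of the spent cartridge that starts in bore 2 (absent in some starts): white plastic cylinder, 22 mm diameter, 60 mm long, with a 19 mm waist above mid-length and grey bands; its z is its axis. Jammed, it is upright, its top 14 mm below the bore's mouth (centre 75 mm above the bench), out of reach of fingers, its foot showing below the block.
- cartridge_3_center (a point): Centre of the spent cartridge that starts in bore 3 (absent in some starts): white plastic cylinder, 22 mm diameter, 60 mm long, with a 19 mm waist above mid-length and grey bands; its z is its axis. Jammed, it is upright, its top 14 mm below the bore's mouth (centre 75 mm above the bench), out of reach of fingers, its foot showing below the block.
- cartridge_4_center (a point): Centre of the spent cartridge that starts in bore 4 (absent in some starts): white plastic cylinder, 22 mm diameter, 60 mm long, with a 19 mm waist above mid-length and grey bands; its z is its axis. Jammed, it is upright, its top 14 mm below the bore's mouth (centre 75 mm above the bench), out of reach of fingers, its foot showing below the block.
- ejector (a joint): Travel of the ejector slide, m: 0 at rest, 0.110 fully home, along the station's +y. A spring returns it (2 N at rest, 5 N home). Its black pusher bar (168 mm wide, top 56 mm above the bench) sweeps all cartridges under the block out on the +y side; fully home they stand in a row about 103 mm from the line of the bores.
- ejector_pad (a point): Centre of the outer face of the ejector's upright press plate (50 mm wide, top 107 mm above the bench, black rubber pad), on the -y side of the block, 88 mm above the bench, at local (0, -145 mm) at rest; press it along the station's +y. It moves with the slide.
- drift_grip (a point): Middle of the drift rod's handle. The drift stands upright, 145 mm long: round steel rod 14 mm in diameter and 75 mm long below, a 30 mm collar 5 mm thick, a round handle 24 mm in diameter and 65 mm long. The point is on the axis, 112 mm above the rod's tip, 37 mm above the collar's underside; z points up the handle. In the stand the collar rests on the stand's top.
- stand_mouth (a point): Centre of the top of the drift's stand: an upright tube fixed to the bench, 85 mm high, 36 mm outside and 22 mm inside diameter, foot 68 mm wide. The rod goes down into it as far as the collar.
- tub: Shallow open white tray for the spent cartridges, loose, 180 (x) x 140 (y) x 40 mm high, walls and floor 4 mm; origin at the centre of its underside, z up.
- wash_bottle_1: Small white bottle, 42 mm wide, 92 mm high, a bystander to leave alone; origin under its centre.
- timer: White bench timer, 62 x 66 x 19 mm, a bystander to leave alone; origin under its centre.
- pipette: Pipette lying on the bench, 263 mm long, a bystander to leave alone; origin under its centre.
There are look-alikes about, which are no part of the job. Of the things that look like the part that bears stand_mouth, the smaller one is meant.

How it is judged:
By the outcome, as a careful person would: the job done as asked, in the order asked, and still so for the second after the job is handed in, with the robot touching nothing.
Of cartridge_1, cartridge_2, cartridge_3, cartridge_4 only 2 to 4 are there at a start; the rules pass over those that are not, and their reading is None.
At some moment in a run one of tub may be knocked a few centimetres aside while the robot is not near it.
It also fails if it takes over 210 s, if anything falls off the work surface, if the arm or the gripper's body presses on something with over 40 N, if the wrist force passes 120 N, or if a joint passes its speed limit or range.

## Working session

There is one attempt and no reset: what is moved stays moved. The work goes in short steps, Python scripts to look and compute and a tool call to move; the robot and the scene stay as the last step left them, time stands still between calls to the robot, and variables do not carry over. Pictures are saved under pics/ and viewed, about 12 in all and at most 16, crops included, and the job is handed in when it is done.

Besides the shell and the picture viewer there is one more tool, called after "Call:" by a JSON object that holds its "fn" and its "kwargs". jog_arm: Moves the arm, as the interface text tells. Shift numbers are shares of 20 cm and turn numbers shares of 180 degrees, none past 1 either way. Its arguments: {"type":"object","properties":{"plan":{"type":"array","items":{"type":"object","properties":{"x":{"type":"number","minimum":-1,"maximum":1},"y":{"type":"number","minimum":-1,"maximum":1},"z":{"type":"number","minimum":-1,"maximum":1},"wx":{"type":"number","minimum":-1,"maximum":1},"wy":{"type":"number","minimum":-1,"maximum":1},"wz":{"type":"number","minimum":-1,"maximum":1}}}},"hand":{"type":"number"},"grip_force":{"type":"number"}},"required":["plan"]}

```bash
ls; mkdir -p pics; cat > h.py <<'E'
import numpy as np, cv2
from scipy.spatial.transform import Rotation as R
from station import monitor, cams, bot, finder
def cal(n):
    c=cams.get_calibration(n); K=np.array([[c['fx'],0,c['cx']],[0,c['fy'],c['cy']],[0,0,1]]); return K,np.array(c['extrinsics'])
def proj(n,p,c=None):
    K,E=c or cal(n); p=np.atleast_2d(p); q=(E[:3,:3]@p.T).T+E[:3,3]; q=(K@q.T).T; return q[:,:2]/q[:,2:]
def ray(n,uv,z,c=None):
    K,E=c or cal(n); d=E[:3,:3].T@np.linalg.solve(K,[uv[0],uv[1],1]); o=-E[:3,:3].T@E[:3,3]; return o+d*(z-o[2])/d[2]
def tri(obs):
    A=[];b=[]
    for n,uv in obs:
        K,E=cal(n); P=K@E[:3]
        for i in range(2):
            r=uv[i]*P[2]-P[i]; A.append(r[:3]); b.append(-r[3])
    return np.linalg.lstsq(np.array(A),np.array(b),rcond=None)[0]
def pose():
    o=monitor.get_obs(); q=o['tool_rot']; return np.array(o['eef_pos']),R.from_quat([q[1],q[2],q[3],q[0]])
def shot(n,name=None):
    im=cams.read_camera(n)
    if name: cv2.imwrite('pics/'+name,cv2.cvtColor(im,cv2.COLOR_RGB2BGR))
    return im
def to(p,yaw=None):
    """fractions from the current pose to TCP p pointing down with tool x at yaw (deg)"""
    p0,r0=pose(); d=r0.inv().apply(np.array(p)-p0)/0.2
    out=[np.round(d,4)]
    if yaw is not None:
        a=np.radians(yaw); X=np.array([np.cos(a),np.sin(a),0]); Z=np.array([0,0,-1.]); Y=np.cross(Z,X)
        t=R.from_matrix(np.c_[X,Y,Z]); out.append(np.round((r0.inv()*t).as_rotvec()/np.pi,4))
    return out
E
python3 - <<'E'
from h import *
print(monitor.get_obs(), bot.grasp_offset)
for n in ['side','top','wrist']:
    shot(n,n+'0.png'); K,E=cal(n); print(n,K[0,0],-E[:3,:3].T@E[:3,3],E[2,:3])
    for t in ['station','bore_1','cartridge_1_center','ejector_pad','drift_grip','stand_mouth','tub','wash_bottle_1','timer','pipette']:
        print(t,[(np.round(d['location']).tolist(),round(d['confidence'],2)) for d in finder.place_of(n,t)])
a=cv2.imread('pics/side0.png');b=cv2.imread('pics/top0.png')
E
```

```text
pics
{'t': 0.0, 'q': array([-1.36207085,  0.47781555,  0.0223454 ,  1.55644346, -0.01146745,
        1.10931792, -0.08313251]), 'joint_vel': array([-0.00065476, -0.00132103,  0.00083188, -0.00227749,  0.000108  ,
        0.00049246, -0.00025634]), 'joint_torque': array([-2.72436409e-04, -5.96436489e+01,  1.60749525e+00, -2.81197160e+01,
        1.23689047e-02,  9.27159155e-03,  1.52260429e-05]), 'eef_pos': array([0.21013895, 0.64083112, 0.23031886]), 'tool_rot': array([-6.16745493e-05,  1.57751611e-01,  9.87478389e-01, -9.25961281e-04]), 'contact_force': array([ 0.4775664 , -0.25628029, -0.54923433]), 'torque': array([ 0.03278825,  0.02205648, -0.03606921]), 'gripper_width': 0.9977985536871583} 0.0187
side 391.50004155881805 [-0.14359606 -1.17147032  0.67039208] [ 0.49871078  0.77741564 -0.38329163]
station [([229.0, 211.0], 0.7)]
bore_1 [([210.0, 186.0], 0.97), ([242.0, 184.0], 0.75), ([221.0, 186.0], 0.64), ([233.0, 193.0], 0.52)]
cartridge_1_center [([210.0, 200.0], 0.59)]
ejector_pad [([245.0, 206.0], 0.95)]
drift_grip [([286.0, 229.0], 0.57)]
stand_mouth [([283.0, 239.0], 0.97),
[... 419 characters left out ...]
5.0, 193.0], 0.89), ([225.0, 230.0], 0.85), ([227.0, 208.0], 0.68), ([223.0, 242.0], 0.62)]
cartridge_1_center [([224.0, 242.0], 0.5)]
ejector_pad [([276.0, 228.0], 0.86), ([227.0, 217.0], 0.67)]
drift_grip [([374.0, 228.0], 0.41)]
stand_mouth [([327.0, 235.0], 0.69), ([231.0, 193.0], 0.66), ([367.0, 230.0], 0.56)]
tub [([128.0, 203.0], 0.85)]
wash_bottle_1 [([161.0, 154.0], 0.68), ([368.0, 229.0], 0.57)]
timer [([382.0, 190.0], 0.71)]
pipette [([269.0, 161.0], 0.97)]
wrist 267.8283065715135 [0.1437192  0.66229623 0.37311346] [ 0.26210629 -0.08673021 -0.96113379]
station []
bore_1 []
cartridge_1_center []
ejector_pad []
drift_grip []
stand_mouth []
tub []
wash_bottle_1 []
timer []
pipette []
```

View pics/top0.png

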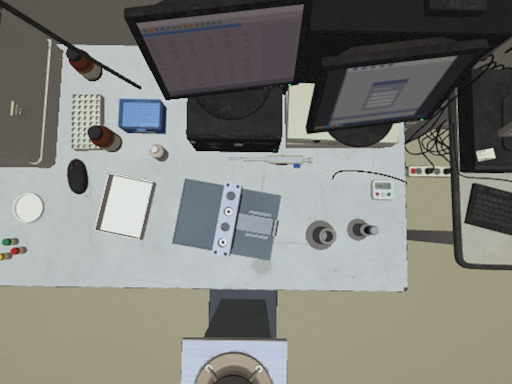

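View pics/side0.png

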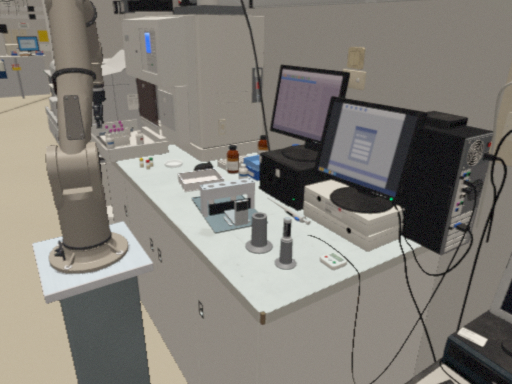

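```bash
python3 - <<'E'
from h import *
a=cv2.imread('pics/top0.png')[170:280,165:395]; cv2.imwrite('pics/c1.png',cv2.resize(a,None,fx=3.4,fy=3.4,interpolation=cv2.INTER_CUBIC))
b=cv2.imread('pics/side0.png')[165:275,180:310]; b=cv2.resize(b,None,fx=5,fy=5,interpolation=cv2.INTER_CUBIC);cv2.imwrite('pics/c2.png',b)
E
```

```text
(no output)
```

View pics/c1.png

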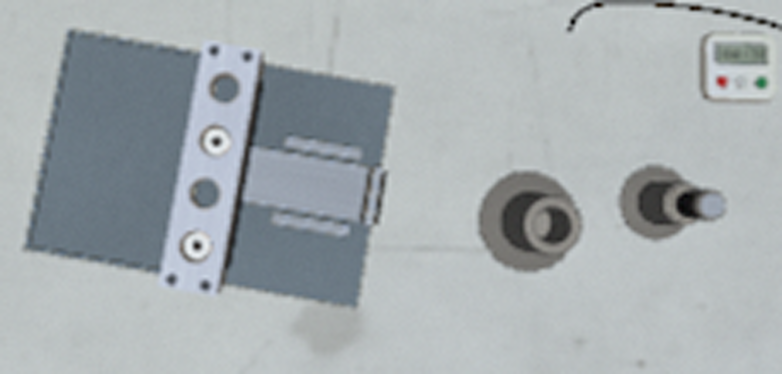

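View pics/c2.png

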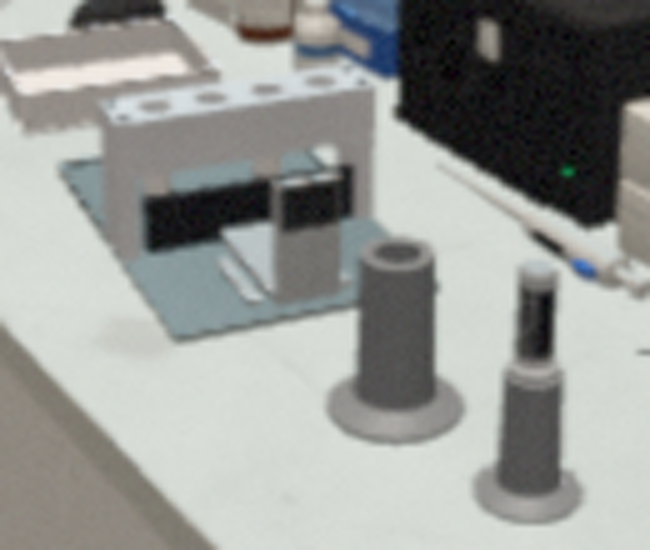

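```bash
python3 - <<'E'
from h import *
from scipy.optimize import least_squares
T=lambda c:[165+(c[0]+.5)/3.4-.5,170+(c[1]+.5)/3.4-.5]
S=lambda c:[180+(c[0]+.5)/5-.5,165+(c[1]+.5)/5-.5]
loc=np.array([[66,0,119],[22,0,119],[-22,0,119],[-66,0,119],[102,160,8],[-102,160,8],[-102,-145,8],[102,-145,8]])/1e3
px=np.array([T(c) for c in [(224,88),(216,141),(205,193),(197,245),(70,30),(25,248),(357,305),(394,88)]])
sl=np.array([[66,0,119],[22,0,119],[-22,0,119],[-66,0,119]])/1e3
sp=np.array([S(c) for c in [(321,80),(267,88),(212,97),(157,106)]])
ct,cs=cal('top'),cal('side')
w=lambda l,s:np.c_[(R.from_euler('z',s[2]).apply(l))[:,:2]+s[:2],l[:,2]]
f=lambda s:np.r_[(proj('top',w(loc,s),ct)-px).ravel(),(proj('side',w(sl,s),cs)-sp).ravel()]
r=least_squares(f,[.5,0,0]);s=r.x
print('station',s,np.degrees(s[2]));print(np.round(r.fun.reshape(-1,2),1).tolist())
print('bores',np.round(w(np.array([[-66,0,119],[22,0,119],[0,-145,88]])/1e3,s),4).tolist())
print('drift top',ray('top',T((711,206)),.155), 'foot',ray('top',T((655,202)),.003),'collar side',ray('side',S((534,372)),.09),'top side',ray('side',S((538,268)),.155))
print('big stand',ray('top',T((553,224)),.1),ray('top',T((530,221)),.0))
for n,z in [('tub',0),('wash_bottle_1',0),('timer',0),('pipette',0)]:
    d=finder.place_of('top',n); print(n,[ray('top',e['location'],z).round(3).tolist() for e in d])
print('tub rim',[ray('top',c,.04).round(3).tolist() for c in [(111,174),(156,181),(141,239),(96,230)]])
E
```

```text
station [ 0.5130622   0.02382518 -0.15755263] -9.027100939608664
[[0.2, -0.0], [-0.3, -0.1], [0.1, 0.2], [-0.5, 0.6], [-0.5, -0.2], [0.0, 0.5], [0.1, 1.0], [0.3, -0.4], [0.6, -0.2], [0.6, -0.2], [0.6, -0.3], [0.3, -0.4]]
bores [[0.4479, 0.0342, 0.119], [0.5348, 0.0204, 0.119], [0.4903, -0.1194, 0.088]]
drift top [ 0.48837276 -0.37488349  0.155     ] foot [ 0.48944551 -0.3748811   0.003     ] collar side [ 0.47978767 -0.38431533  0.09      ] top side [ 0.48320093 -0.37913771  0.155     ]
big stand [ 0.47070523 -0.2612742   0.1       ] [ 0.47025742 -0.26082737  0.        ]
tub [[0.558, 0.343, 0.0]]
wash_bottle_1 [[0.717, 0.245, 0.0], [0.49, -0.408, 0.0]]
timer [[0.613, -0.456, 0.0]]
pipette [[0.701, -0.096, 0.0]]
tub rim [[0.644, 0.383, 0.04], [0.625, 0.246, 0.04], [0.45, 0.283, 0.04], [0.474, 0.419, 0.04]]
```

```bash
cat >> h.py <<'E'
def tool(yaw):
    a=np.radians(yaw); X=np.array([np.cos(a),np.sin(a),0]); Z=np.array([0,0,-1.]); return R.from_matrix(np.c_[X,np.cross(Z,X),Z])
def chain(wps):
    p,r=pose()
    for q in wps:
        t=tool(q[3]); q3=np.array(q[:3]); print(q,np.round(r.inv().apply(q3-p)/.2,3).tolist(),np.round((r.inv()*t).as_rotvec()/np.pi,3).tolist()); p,r=q3,t
E
python3 - <<'E'
from h import *
chain([(.35,.55,.28,130),(.5,.4,.28,95),(.56,.22,.28,65),(.56,.03,.28,40),(.54,-.16,.28,20),(.50,-.33,.30,0)])
E
```

```text
(0.35, 0.55, 0.28, 130) [-0.806, -0.217, -0.244] [-0.0, -0.0, 0.177]
(0.5, 0.4, 0.28, 95) [-1.057, 0.092, 0.0] [0.0, 0.0, 0.194]
(0.56, 0.22, 0.28, 65) [-0.923, 0.22, 0.0] [0.0, 0.0, 0.167]
(0.56, 0.03, 0.28, 40) [-0.861, 0.401, 0.0] [0.0, 0.0, 0.139]
(0.54, -0.16, 0.28, 20) [-0.687, 0.663, 0.0] [0.0, 0.0, 0.111]
(0.5, -0.33, 0.3, 0) [-0.479, 0.73, -0.1] [0.0, 0.0, 0.111]
```

Call:
{"fn": "jog_arm", "kwargs": {"plan": [{"x": -0.8, "y": -0.22, "z": -0.24, "wz": 0.177}, {"x": -0.8, "y": -0.22, "z": -0.24, "wz": 0.177}, {"x": -0.8, "y": -0.22, "z": -0.24, "wz": 0.177}, {"x": -0.8, "y": -0.22, "z": -0.24, "wz": 0.177}, {"x": -0.8, "y": -0.22, "z": -0.24, "wz": 0.177}, {"x": -0.8, "y": -0.22, "z": -0.24, "wz": 0.177}], "hand": 1}}

```text
invalid input at $.plan[0]: expected keys x, y, z, wx, wy, wz
```

Call:
{"fn": "jog_arm", "kwargs": {"plan": [{"x": -1, "y": 0.09, "wz": 0.194}, {"x": -1, "y": 0.09, "wz": 0.194}, {"x": -1, "y": 0.09, "wz": 0.194}, {"x": -1, "y": 0.09, "wz": 0.194}, {"x": -1, "y": 0.09, "wz": 0.194}, {"x": -1, "y": 0.09, "wz": 0.194}, {"x": -1, "y": 0.09, "wz": 0.194}]}}

```text
invalid input at $.plan[0]: expected keys x, y, z, wx, wy, wz
```

Call:
{"fn": "jog_arm", "kwargs": {"plan": [{"x": -0.92, "y": 0.22, "wz": 0.167}, {"x": -0.92, "y": 0.22, "wz": 0.167}, {"x": -0.92, "y": 0.22, "wz": 0.167}, {"x": -0.92, "y": 0.22, "wz": 0.167}, {"x": -0.92, "y": 0.22, "wz": 0.167}, {"x": -0.92, "y": 0.22, "wz": 0.167}]}}

```text
invalid input at $.plan[0]: expected keys x, y, z, wx, wy, wz
```

Call:
{"fn": "jog_arm", "kwargs": {"plan": [{"x": -0.86, "y": 0.4, "wz": 0.139}, {"x": -0.86, "y": 0.4, "wz": 0.139}, {"x": -0.86, "y": 0.4, "wz": 0.139}, {"x": -0.86, "y": 0.4, "wz": 0.139}, {"x": -0.86, "y": 0.4, "wz": 0.139}, {"x": -0.86, "y": 0.4, "wz": 0.139}]}}

```text
invalid input at $.plan[0]: expected keys x, y, z, wx, wy, wz
```

Call:
{"fn": "jog_arm", "kwargs": {"plan": [{"x": -0.69, "y": 0.66, "wz": 0.111}, {"x": -0.69, "y": 0.66, "wz": 0.111}, {"x": -0.69, "y": 0.66, "wz": 0.111}, {"x": -0.69, "y": 0.66, "wz": 0.111}, {"x": -0.69, "y": 0.66, "wz": 0.111}, {"x": -0.69, "y": 0.66, "wz": 0.111}]}}

```text
invalid input at $.plan[0]: expected keys x, y, z, wx, wy, wz
```

```bash
python3 - <<'E'
from h import *
print(monitor.get_obs()['t'],monitor.get_obs()['q'].round(2)); chain([(.489,-.375,.27,0)])
E
```

```text
1.85 [-1.36  0.48  0.02  1.56 -0.01  1.11 -0.08]
(0.489, -0.375, 0.27, 0) [-2.908, -4.395, -0.194] [-0.0, 0.0, 0.899]
```

All six keys are needed in each row.

Call:
{"fn": "jog_arm", "kwargs": {"plan": [{"x": -0.8, "y": -0.22, "z": -0.24, "wx": 0, "wy": 0, "wz": 0.177}, {"x": -0.8, "y": -0.22, "z": -0.24, "wx": 0, "wy": 0, "wz": 0.177}, {"x": -0.8, "y": -0.22, "z": -0.24, "wx": 0, "wy": 0, "wz": 0.177}, {"x": -0.8, "y": -0.22, "z": -0.24, "wx": 0, "wy": 0, "wz": 0.177}, {"x": -0.8, "y": -0.22, "z": -0.24, "wx": 0, "wy": 0, "wz": 0.177}, {"x": -0.8, "y": -0.22, "z": -0.24, "wx": 0, "wy": 0, "wz": 0.177}, {"x": -0.8, "y": -0.22, "z": -0.24, "wx": 0, "wy": 0, "wz": 0.177}], "hand": 1}}

```text
t: 2.43
eef_pos: [0.3488, 0.5497, 0.2795]
tool_rot: [-0.0, 0.423, 0.906, 0.0]
contact_force: [-0.7, -0.0, 0.1]
gripper_width: 0.999
```

Call:
{"fn": "jog_arm", "kwargs": {"plan": [{"x": -1, "y": 0.09, "z": 0, "wx": 0, "wy": 0, "wz": 0.194}, {"x": -1, "y": 0.09, "z": 0, "wx": 0, "wy": 0, "wz": 0.194}, {"x": -1, "y": 0.09, "z": 0, "wx": 0, "wy": 0, "wz": 0.194}, {"x": -1, "y": 0.09, "z": 0, "wx": 0, "wy": 0, "wz": 0.194}, {"x": -1, "y": 0.09, "z": 0, "wx": 0, "wy": 0, "wz": 0.194}, {"x": -1, "y": 0.09, "z": 0, "wx": 0, "wy": 0, "wz": 0.194}, {"x": -1, "y": 0.09, "z": 0, "wx": 0, "wy": 0, "wz": 0.194}]}}

```text
t: 3.02
eef_pos: [0.4915, 0.4074, 0.2789]
tool_rot: [-0.0, 0.675, 0.738, -0.0]
contact_force: [-0.1, 0.9, -0.5]
gripper_width: 1.0
```

Call:
{"fn": "jog_arm", "kwargs": {"plan": [{"x": -0.92, "y": 0.22, "z": 0, "wx": 0, "wy": 0, "wz": 0.167}, {"x": -0.92, "y": 0.22, "z": 0, "wx": 0, "wy": 0, "wz": 0.167}, {"x": -0.92, "y": 0.22, "z": 0, "wx": 0, "wy": 0, "wz": 0.167}, {"x": -0.92, "y": 0.22, "z": 0, "wx": 0, "wy": 0, "wz": 0.167}, {"x": -0.92, "y": 0.22, "z": 0, "wx": 0, "wy": 0, "wz": 0.167}, {"x": -0.92, "y": 0.22, "z": 0, "wx": 0, "wy": 0, "wz": 0.167}, {"x": -0.92, "y": 0.22, "z": 0, "wx": 0, "wy": 0, "wz": 0.167}]}}

```text
t: 3.6
eef_pos: [0.5508, 0.2294, 0.2785]
tool_rot: [-0.001, 0.842, 0.539, -0.001]
contact_force: [-0.2, 0.8, 0.5]
gripper_width: 0.999
```

```bash
python3 - <<'E'
from h import *
print(monitor.get_obs()['t'],monitor.get_obs()['q'].round(2)); chain([(.56,.03,.28,40),(.54,-.16,.28,20),(.489,-.35,.27,0)])
E
```

```text
3.6 [-0.91  0.33  0.53  1.72 -0.18  1.14 -0.76]
(0.56, 0.03, 0.28, 40) [-0.886, 0.46, -0.008] [-0.001, 0.0, 0.14]
(0.54, -0.16, 0.28, 20) [-0.687, 0.663, 0.0] [0.0, 0.0, 0.111]
(0.489, -0.35, 0.27, 0) [-0.565, 0.805, 0.05] [0.0, 0.0, 0.111]
```

Call:
{"fn": "jog_arm", "kwargs": {"plan": [{"x": -0.89, "y": 0.46, "z": 0, "wx": 0, "wy": 0, "wz": 0.14}, {"x": -0.89, "y": 0.46, "z": 0, "wx": 0, "wy": 0, "wz": 0.14}, {"x": -0.89, "y": 0.46, "z": 0, "wx": 0, "wy": 0, "wz": 0.14}, {"x": -0.89, "y": 0.46, "z": 0, "wx": 0, "wy": 0, "wz": 0.14}, {"x": -0.89, "y": 0.46, "z": 0, "wx": 0, "wy": 0, "wz": 0.14}, {"x": -0.89, "y": 0.46, "z": 0, "wx": 0, "wy": 0, "wz": 0.14}, {"x": -0.89, "y": 0.46, "z": 0, "wx": 0, "wy": 0, "wz": 0.14}]}}

```text
t: 4.18
eef_pos: [0.5596, 0.0308, 0.2782]
tool_rot: [-0.001, 0.939, 0.343, -0.001]
contact_force: [-0.3, 0.9, -0.0]
gripper_width: 1.001
```

Call:
{"fn": "jog_arm", "kwargs": {"plan": [{"x": -0.69, "y": 0.66, "z": 0, "wx": 0, "wy": 0, "wz": 0.111}, {"x": -0.69, "y": 0.66, "z": 0, "wx": 0, "wy": 0, "wz": 0.111}, {"x": -0.69, "y": 0.66, "z": 0, "wx": 0, "wy": 0, "wz": 0.111}, {"x": -0.69, "y": 0.66, "z": 0, "wx": 0, "wy": 0, "wz": 0.111}, {"x": -0.69, "y": 0.66, "z": 0, "wx": 0, "wy": 0, "wz": 0.111}, {"x": -0.69, "y": 0.66, "z": 0, "wx": 0, "wy": 0, "wz": 0.111}, {"x": -0.69, "y": 0.66, "z": 0, "wx": 0, "wy": 0, "wz": 0.111}]}}

```text
t: 4.77
eef_pos: [0.5403, -0.1566, 0.2775]
tool_rot: [-0.001, 0.984, 0.177, -0.001]
contact_force: [1.5, 0.3, -0.1]
gripper_width: 1.002
```

Call:
{"fn": "jog_arm", "kwargs": {"plan": [{"x": -0.5, "y": 0.7, "z": 0, "wx": 0, "wy": 0, "wz": 0.111}, {"x": -0.5, "y": 0.7, "z": 0, "wx": 0, "wy": 0, "wz": 0.111}, {"x": -0.5, "y": 0.7, "z": 0, "wx": 0, "wy": 0, "wz": 0.111}, {"x": -0.5, "y": 0.7, "z": 0, "wx": 0, "wy": 0, "wz": 0.111}, {"x": -0.5, "y": 0.7, "z": 0, "wx": 0, "wy": 0, "wz": 0.111}, {"x": -0.5, "y": 0.7, "z": 0, "wx": 0, "wy": 0, "wz": 0.111}, {"x": -0.5, "y": 0.7, "z": 0, "wx": 0, "wy": 0, "wz": 0.111}, {"x": -0.5, "y": 0.7, "z": 0, "wx": 0, "wy": 0, "wz": 0.111}]}}

```text
t: 5.43
eef_pos: [0.4977, -0.3189, 0.2765]
tool_rot: [-0.002, 1.0, 0.007, -0.001]
contact_force: [0.0, 0.6, -0.4]
gripper_width: 0.996
```

```bash
python3 - <<'E'
from h import *
print(monitor.get_obs()['t'],monitor.get_obs()['q'].round(2)); chain([(.489,-.375,.25,0),(.489,-.375,.111,0)])
im=shot('wrist','w1.png')
for p in [(.489,-.375,.155),(.489,-.375,0),(.47,-.261,.1)]: print(proj('wrist',p).round(0))
print([(d['location'],d['confidence']) for d in finder.place_of('wrist','drift_grip')],[(d['location'],d['confidence']) for d in finder.place_of('wrist','stand_mouth')])
E
```

```text
5.4333 [-0.21  0.41  0.91  1.75 -0.35  1.16 -0.75]
(0.489, -0.375, 0.25, 0) [-0.047, 0.28, 0.132] [-0.001, 0.001, 0.004]
(0.489, -0.375, 0.111, 0) [0.0, 0.0, 0.695] [0.0, 0.0, 0.0]
[[311. 193.]]
[[292. 165.]]
[[209. 194.]]
[([307.0, 187.0], 0.96), ([99.4, 170.6], 0.28), ([350.3, 84.1], 0.25)] [([301.8, 177.2], 0.8), ([205.9, 196.1], 0.64)]
```

View pics/w1.png

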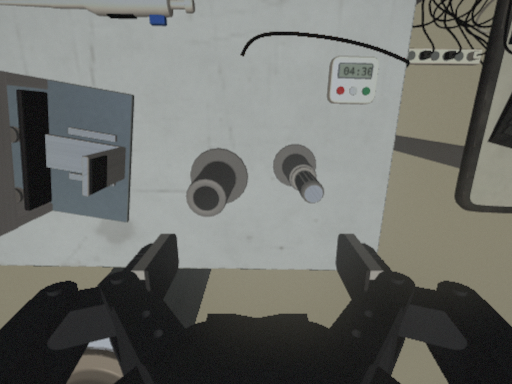

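Call:
{"fn": "jog_arm", "kwargs": {"plan": [{"x": -0.045, "y": 0.287, "z": 0.1, "wx": -0.001, "wy": 0.001, "wz": 0.004}, {"x": -0.045, "y": 0.287, "z": 0.1, "wx": -0.001, "wy": 0.001, "wz": 0.004}, {"x": -0.045, "y": 0.287, "z": 0.1, "wx": -0.001, "wy": 0.001, "wz": 0.004}, {"x": -0.045, "y": 0.287, "z": 0.1, "wx": -0.001, "wy": 0.001, "wz": 0.004}, {"x": -0.045, "y": 0.287, "z": 0.3, "wx": -0.001, "wy": 0.001, "wz": 0.004}, {"x": -0.045, "y": 0.287, "z": 0.5, "wx": -0.001, "wy": 0.001, "wz": 0.004}, {"x": -0.045, "y": 0.287, "z": 0.7, "wx": -0.001, "wy": 0.001, "wz": 0.004}, {"x": -0.045, "y": 0.287, "z": 0.83, "wx": -0.001, "wy": 0.001, "wz": 0.004}, {"x": -0.045, "y": 0.287, "z": 0.83, "wx": -0.001, "wy": 0.001, "wz": 0.004}, {"x": -0.045, "y": 0.287, "z": 0.83, "wx": -0.001, "wy": 0.001, "wz": 0.004}]}}

```text
t: 6.42
eef_pos: [0.4885, -0.3757, 0.1106]
tool_rot: [-0.001, 1.0, 0.0, -0.0]
contact_force: [0.8, -1.1, 0.5]
gripper_width: 1.003
```

Call:
{"fn": "jog_arm", "kwargs": {"plan": [{"x": 0, "y": 0, "z": 0, "wx": 0, "wy": 0, "wz": 0}, {"x": 0, "y": 0, "z": 0, "wx": 0, "wy": 0, "wz": 0}, {"x": 0, "y": 0, "z": 0, "wx": 0, "wy": 0, "wz": 0}, {"x": 0, "y": 0, "z": 0, "wx": 0, "wy": 0, "wz": 0}, {"x": 0, "y": 0, "z": 0, "wx": 0, "wy": 0, "wz": 0}, {"x": 0, "y": 0, "z": 0, "wx": 0, "wy": 0, "wz": 0}, {"x": 0, "y": 0, "z": 0, "wx": 0, "wy": 0, "wz": 0}, {"x": 0, "y": 0, "z": 0, "wx": 0, "wy": 0, "wz": 0}], "hand": -1, "grip_force": 80}}

```text
t: 7.08
eef_pos: [0.489, -0.3762, 0.1117]
tool_rot: [-0.001, 1.0, 0.0, 0.001]
contact_force: [-1.1, 1.2, 7.0]
gripper_width: 0.261
```

```bash
python3 - <<'E'
from h import *
o=monitor.get_obs();print(o['t'],o['eef_pos'],o['tool_rot'],o['contact_force'],o['torque'],o['gripper_width'],o['q'].round(2))
im=shot('wrist','w2.png')
E
```

```text
7.0833 [ 0.48902588 -0.37616804  0.1116556 ] [-6.65596093e-04  9.99999629e-01  2.11450930e-04  5.04454583e-04] [-1.12859338  1.24096386  6.99804057] [ 0.36959705  0.13955989 -0.00670322] 0.2613749243950571 [ 0.02  0.63  0.75  1.84 -0.55  0.89 -0.53]
```

View pics/w2.png

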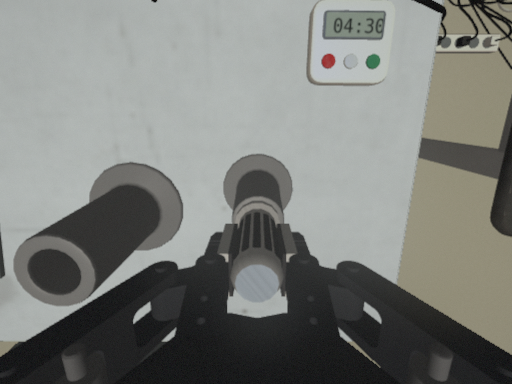

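Call:
{"fn": "jog_arm", "kwargs": {"plan": [{"x": 0, "y": 0, "z": -0.1, "wx": 0, "wy": 0, "wz": 0}, {"x": 0, "y": 0, "z": -0.25, "wx": 0, "wy": 0, "wz": 0}, {"x": 0, "y": 0, "z": -0.4, "wx": 0, "wy": 0, "wz": 0}, {"x": 0, "y": 0, "z": -0.55, "wx": 0, "wy": 0, "wz": 0}, {"x": 0, "y": 0, "z": -0.7, "wx": 0, "wy": 0, "wz": 0}, {"x": 0, "y": 0, "z": -0.85, "wx": 0, "wy": 0, "wz": 0}, {"x": 0, "y": 0, "z": -0.85, "wx": 0, "wy": 0, "wz": 0}, {"x": 0, "y": 0, "z": -0.85, "wx": 0, "wy": 0, "wz": 0}]}}

```text
t: 7.8
eef_pos: [0.4891, -0.3769, 0.2829]
tool_rot: [-0.0, 1.0, 0.0, 0.002]
contact_force: [0.6, 0.6, -2.5]
gripper_width: 0.261
```

Call:
{"fn": "jog_arm", "kwargs": {"plan": [{"x": 0.2, "y": -1, "z": 0, "wx": 0, "wy": 0, "wz": 0}, {"x": 0.2, "y": -1, "z": 0, "wx": 0, "wy": 0, "wz": 0}, {"x": 0.2, "y": -1, "z": 0, "wx": 0, "wy": 0, "wz": 0}, {"x": 0.2, "y": -1, "z": 0, "wx": 0, "wy": 0, "wz": 0}, {"x": 0.2, "y": -1, "z": 0, "wx": 0, "wy": 0, "wz": 0}, {"x": 0.2, "y": -1, "z": 0, "wx": 0, "wy": 0, "wz": 0}, {"x": 0.2, "y": -1, "z": 0, "wx": 0, "wy": 0, "wz": 0}]}}

```text
t: 8.38
eef_pos: [0.5291, -0.1729, 0.281]
tool_rot: [-0.001, 1.0, 0.003, 0.0]
contact_force: [-1.0, -0.9, -2.7]
gripper_width: 0.264
```

Call:
{"fn": "jog_arm", "kwargs": {"plan": [{"x": 0.05, "y": -0.9, "z": 0, "wx": 0, "wy": 0, "wz": 0}, {"x": 0.05, "y": -0.9, "z": 0, "wx": 0, "wy": 0, "wz": 0}, {"x": 0.05, "y": -0.9, "z": 0, "wx": 0, "wy": 0, "wz": 0}, {"x": 0.05, "y": -0.9, "z": 0, "wx": 0, "wy": 0, "wz": 0}, {"x": 0.05, "y": -0.9, "z": 0, "wx": 0, "wy": 0, "wz": 0}, {"x": 0.05, "y": -0.9, "z": 0, "wx": 0, "wy": 0, "wz": 0}, {"x": 0.05, "y": -0.9, "z": 0, "wx": 0, "wy": 0, "wz": 0}, {"x": 0.05, "y": -0.9, "z": 0, "wx": 0, "wy": 0, "wz": 0}]}}

```text
t: 9.05
eef_pos: [0.5372, 0.0049, 0.2807]
tool_rot: [-0.0, 1.0, 0.002, -0.001]
contact_force: [0.3, -0.1, -3.0]
gripper_width: 0.262
```

```bash
python3 - <<'E'
from h import *
o=monitor.get_obs();print(o['t'],o['contact_force'],o['gripper_width'],o['q'].round(2))
chain([(.5348,.0204,.235,0)])
im=shot('wrist','w3.png')
w=np.vstack([shot('side')[130:280,150:300]])
cv2.imwrite('pics/s3.png',cv2.resize(w[:,:,::-1],None,fx=4,fy=4,interpolation=cv2.INTER_CUBIC))
print(proj('side',[[.5348,.0204,.119],[.5348,.0204,.17]]))
E
```

```text
9.05 [ 0.31077135 -0.07892404 -3.04722166] 0.26240369494330384 [-0.87  0.27  0.91  1.87 -0.24  1.12 -1.43]
(0.5348, 0.0204, 0.235, 0) [-0.011, -0.077, 0.229] [-0.0, 0.0, 0.001]
[[233.61334833 182.02671515]
 [233.47290586 169.30936019]]
```

View pics/s3.png

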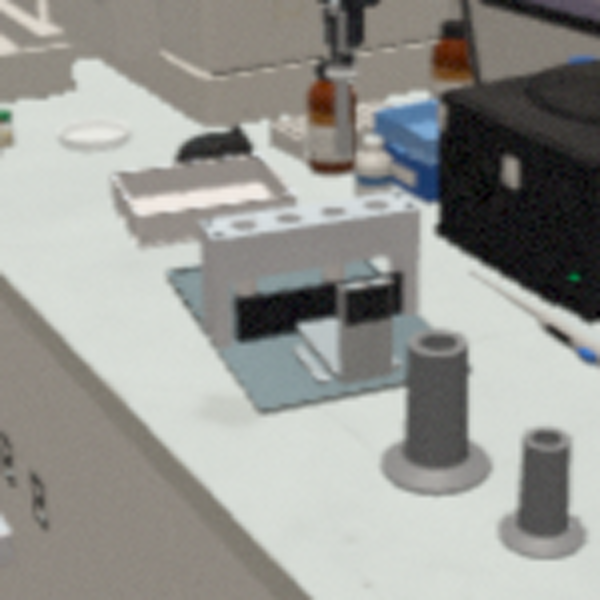

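Call:
{"fn": "jog_arm", "kwargs": {"plan": [{"x": -0.01, "y": -0.078, "z": 0.1, "wx": 0, "wy": 0, "wz": 0}, {"x": -0.01, "y": -0.078, "z": 0.2, "wx": 0, "wy": 0, "wz": 0}, {"x": -0.01, "y": -0.078, "z": 0.22, "wx": 0, "wy": 0, "wz": 0}, {"x": -0.01, "y": -0.078, "z": 0.22, "wx": 0, "wy": 0, "wz": 0}, {"x": -0.01, "y": -0.078, "z": 0.22, "wx": 0, "wy": 0, "wz": 0}]}}

```text
t: 9.57
eef_pos: [0.5357, 0.0188, 0.2377]
tool_rot: [-0.0, 1.0, 0.0, -0.0]
contact_force: [0.3, -0.3, -2.6]
gripper_width: 0.26
```

```bash
python3 - <<'E'
from h import *
p,r=pose();print(p); chain([(.5348,.0204,.21,0)])
print('tip',proj('side',p-[0,0,.1017]),'bore',proj('side',[.5348,.0204,.119]))
w=shot('side')[150:220,195:275]
cv2.imwrite('pics/s4.png',cv2.resize(w[:,:,::-1],None,fx=7,fy=7,interpolation=cv2.INTER_CUBIC))
E
```

```text
[0.53566718 0.01875844 0.2377231 ]
(0.5348, 0.0204, 0.21, 0) [-0.004, -0.008, 0.139] [-0.0, 0.0, 0.0]
tip [[233.98573176 177.91185226]] bore [[233.61334833 182.02671515]]
```

View pics/s4.png

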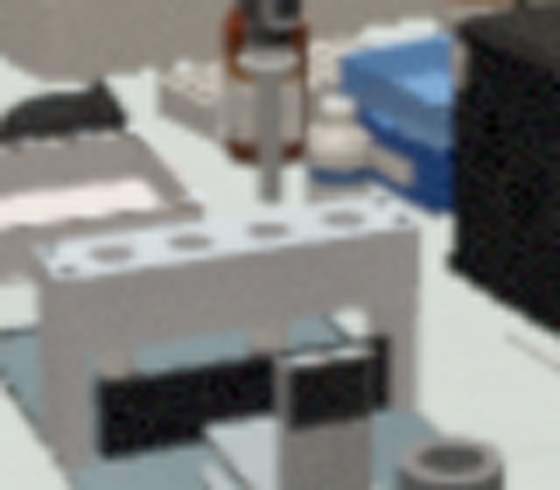

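Call:
{"fn": "jog_arm", "kwargs": {"plan": [{"x": -0.004, "y": -0.008, "z": 0.04, "wx": 0, "wy": 0, "wz": 0}, {"x": -0.004, "y": -0.008, "z": 0.08, "wx": 0, "wy": 0, "wz": 0}, {"x": -0.004, "y": -0.008, "z": 0.12, "wx": 0, "wy": 0, "wz": 0}, {"x": -0.004, "y": -0.008, "z": 0.15, "wx": 0, "wy": 0, "wz": 0}, {"x": -0.004, "y": -0.008, "z": 0.18, "wx": 0, "wy": 0, "wz": 0}, {"x": -0.004, "y": -0.008, "z": 0.2, "wx": 0, "wy": 0, "wz": 0}]}}

```text
t: 10.12
eef_pos: [0.5351, 0.0207, 0.1973]
tool_rot: [-0.0, 1.0, 0.001, 0.0]
contact_force: [-0.1, -0.2, -2.7]
gripper_width: 0.263
```

Call:
{"fn": "jog_arm", "kwargs": {"plan": [{"x": 0, "y": 0, "z": 0.02, "wx": 0, "wy": 0, "wz": 0}, {"x": 0, "y": 0, "z": 0.04, "wx": 0, "wy": 0, "wz": 0}, {"x": 0, "y": 0, "z": 0.06, "wx": 0, "wy": 0, "wz": 0}, {"x": 0, "y": 0, "z": 0.08, "wx": 0, "wy": 0, "wz": 0}, {"x": 0, "y": 0, "z": 0.1, "wx": 0, "wy": 0, "wz": 0}, {"x": 0, "y": 0, "z": 0.12, "wx": 0, "wy": 0, "wz": 0}, {"x": 0, "y": 0, "z": 0.13, "wx": 0, "wy": 0, "wz": 0}, {"x": 0, "y": 0, "z": 0.13, "wx": 0, "wy": 0, "wz": 0}]}}

```text
t: 10.78
eef_pos: [0.5349, 0.0208, 0.1707]
tool_rot: [-0.0, 1.0, 0.001, -0.0]
contact_force: [0.0, -0.6, -2.7]
gripper_width: 0.259
```

```bash
python3 - <<'E'
from h import *
w=shot('side')[150:220,195:275]
cv2.imwrite('pics/s5.png',cv2.resize(w[:,:,::-1],None,fx=7,fy=7,interpolation=cv2.INTER_CUBIC))
E
```

```text
(no output)
```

View pics/s5.png

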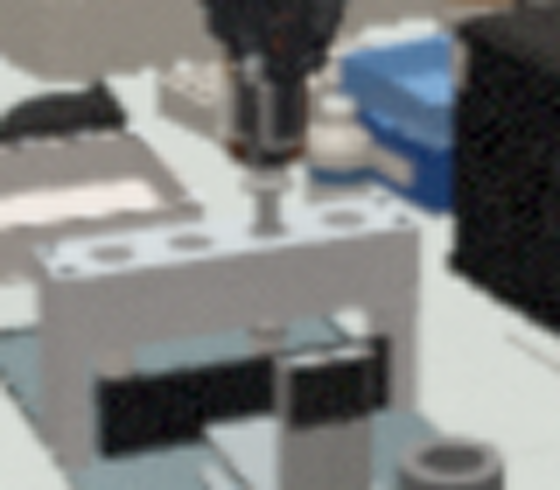

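Call:
{"fn": "jog_arm", "kwargs": {"plan": [{"x": 0, "y": 0, "z": -0.15, "wx": 0, "wy": 0, "wz": 0}, {"x": 0, "y": 0, "z": -0.3, "wx": 0, "wy": 0, "wz": 0}, {"x": 0, "y": 0, "z": -0.35, "wx": 0, "wy": 0, "wz": 0}, {"x": 0, "y": 0, "z": -0.35, "wx": 0, "wy": 0, "wz": 0}, {"x": -0.2, "y": -0.03, "z": -0.35, "wx": 0, "wy": 0, "wz": 0}, {"x": -0.435, "y": -0.067, "z": -0.35, "wx": 0, "wy": 0, "wz": 0}, {"x": -0.435, "y": -0.067, "z": -0.35, "wx": 0, "wy": 0, "wz": 0}, {"x": -0.435, "y": -0.067, "z": -0.35, "wx": 0, "wy": 0, "wz": 0}, {"x": -0.435, "y": -0.067, "z": -0.35, "wx": 0, "wy": 0, "wz": 0}]}}

```text
t: 11.58
eef_pos: [0.4473, 0.0347, 0.2405]
tool_rot: [-0.001, 1.0, 0.001, -0.0]
contact_force: [0.1, -0.0, -2.3]
gripper_width: 0.259
```

```bash
python3 - <<'E'
from h import *
chain([(.4479,.0342,.21,0)]); print(monitor.get_obs()['q'].round(2))
E
```

```text
(0.4479, 0.0342, 0.21, 0) [0.003, 0.003, 0.152] [-0.001, 0.0, 0.001]
[-1.08  0.09  0.95  2.1  -0.09  0.99 -1.65]
```

Call:
{"fn": "jog_arm", "kwargs": {"plan": [{"x": 0.003, "y": 0.003, "z": 0.04, "wx": 0, "wy": 0, "wz": 0}, {"x": 0.003, "y": 0.003, "z": 0.08, "wx": 0, "wy": 0, "wz": 0}, {"x": 0.003, "y": 0.003, "z": 0.12, "wx": 0, "wy": 0, "wz": 0}, {"x": 0.003, "y": 0.003, "z": 0.16, "wx": 0, "wy": 0, "wz": 0}, {"x": 0.003, "y": 0.003, "z": 0.19, "wx": 0, "wy": 0, "wz": 0}, {"x": 0.003, "y": 0.003, "z": 0.21, "wx": 0, "wy": 0, "wz": 0}]}}

```text
t: 12.08
eef_pos: [0.4481, 0.0337, 0.1977]
tool_rot: [-0.0, 1.0, 0.001, -0.001]
contact_force: [1.1, 0.1, -0.6]
gripper_width: 0.257
```

Call:
{"fn": "jog_arm", "kwargs": {"plan": [{"x": 0, "y": 0, "z": 0.02, "wx": 0, "wy": 0, "wz": 0}, {"x": 0, "y": 0, "z": 0.04, "wx": 0, "wy": 0, "wz": 0}]}}

```text
t: 12.25
eef_pos: [0.4486, 0.0337, 0.1894]
tool_rot: [-0.0, 1.0, 0.001, -0.0]
contact_force: [-0.2, -0.6, 5.2]
gripper_width: 0.263
```

Call:
{"fn": "jog_arm", "kwargs": {"plan": [{"x": 0, "y": 0, "z": 0.02, "wx": 0, "wy": 0, "wz": 0}, {"x": 0, "y": 0, "z": 0.04, "wx": 0, "wy": 0, "wz": 0}, {"x": 0, "y": 0, "z": 0.06, "wx": 0, "wy": 0, "wz": 0}, {"x": 0, "y": 0, "z": 0.08, "wx": 0, "wy": 0, "wz": 0}, {"x": 0, "y": 0, "z": 0.1, "wx": 0, "wy": 0, "wz": 0}, {"x": 0, "y": 0, "z": 0.1, "wx": 0, "wy": 0, "wz": 0}]}}

```text
t: 12.75
eef_pos: [0.4504, 0.0347, 0.17]
tool_rot: [-0.001, 1.0, 0.001, 0.001]
contact_force: [-0.1, 1.7, 5.0]
gripper_width: 0.265
```

Call:
{"fn": "jog_arm", "kwargs": {"plan": [{"x": 0, "y": 0, "z": -0.15, "wx": 0, "wy": 0, "wz": 0}, {"x": 0, "y": 0, "z": -0.35, "wx": 0, "wy": 0, "wz": 0}, {"x": 0, "y": 0, "z": -0.5, "wx": 0, "wy": 0, "wz": 0}, {"x": 0, "y": 0, "z": -0.55, "wx": 0, "wy": 0, "wz": 0}, {"x": 0, "y": 0, "z": -0.55, "wx": 0, "wy": 0, "wz": 0}]}}

```text
t: 13.17
eef_pos: [0.4517, 0.0352, 0.282]
tool_rot: [-0.003, 1.0, 0.002, 0.003]
contact_force: [0.9, 0.3, -2.4]
gripper_width: 0.264
```

```bash
python3 - <<'E'
from h import *
w=shot('side')[140:220,190:280]
cv2.imwrite('pics/s6.png',cv2.resize(w[:,:,::-1],None,fx=7,fy=7,interpolation=cv2.INTER_CUBIC))
chain([(.5,-.165,.28,0),(.489,-.36,.28,0)])
E
```

```text
(0.5, -0.165, 0.28, 0) [0.245, 1.002, -0.003] [-0.001, -0.001, 0.001]
(0.489, -0.36, 0.28, 0) [-0.055, 0.975, 0.0] [0.0, 0.0, 0.0]
```

View pics/s6.png

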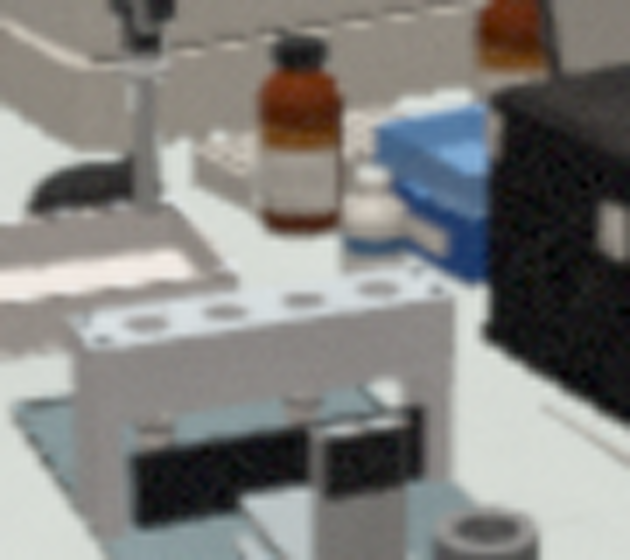

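Call:
{"fn": "jog_arm", "kwargs": {"plan": [{"x": 0.24, "y": 1, "z": 0, "wx": -0.001, "wy": -0.001, "wz": 0.001}, {"x": 0.24, "y": 1, "z": 0, "wx": -0.001, "wy": -0.001, "wz": 0.001}, {"x": 0.24, "y": 1, "z": 0, "wx": -0.001, "wy": -0.001, "wz": 0.001}, {"x": 0.24, "y": 1, "z": 0, "wx": -0.001, "wy": -0.001, "wz": 0.001}, {"x": 0.24, "y": 1, "z": 0, "wx": -0.001, "wy": -0.001, "wz": 0.001}, {"x": 0.24, "y": 1, "z": 0, "wx": -0.001, "wy": -0.001, "wz": 0.001}, {"x": 0.24, "y": 1, "z": 0, "wx": -0.001, "wy": -0.001, "wz": 0.001}]}}

```text
t: 13.8
eef_pos: [0.497, -0.1683, 0.2769]
tool_rot: [0.001, 1.0, -0.004, -0.002]
contact_force: [0.4, 0.5, -3.1]
gripper_width: 0.256
```

Call:
{"fn": "jog_arm", "kwargs": {"plan": [{"x": -0.05, "y": 0.97, "z": 0, "wx": 0, "wy": 0, "wz": 0}, {"x": -0.05, "y": 0.97, "z": 0, "wx": 0, "wy": 0, "wz": 0}, {"x": -0.05, "y": 0.97, "z": 0, "wx": 0, "wy": 0, "wz": 0}, {"x": -0.05, "y": 0.97, "z": 0, "wx": 0, "wy": 0, "wz": 0}, {"x": -0.05, "y": 0.97, "z": 0, "wx": 0, "wy": 0, "wz": 0}, {"x": -0.05, "y": 0.97, "z": 0, "wx": 0, "wy": 0, "wz": 0}, {"x": -0.05, "y": 0.97, "z": 0, "wx": 0, "wy": 0, "wz": 0}]}}

```text
t: 14.38
eef_pos: [0.4842, -0.3626, 0.2749]
tool_rot: [0.0, 1.0, -0.005, -0.003]
contact_force: [0.5, 0.9, -3.0]
gripper_width: 0.261
```

```bash
python3 - <<'E'
from h import *
print(monitor.get_obs()['contact_force']); chain([(.489,-.376,.22,0),(.489,-.376,.1125,0)])
im=shot('top'); 
for d in finder.place_of('top','cartridge_1_center')+finder.place_of('top','tub')+finder.place_of('top','stand_mouth'): print(d)
a=cv2.resize(im[160:280,165:265,::-1],None,fx=5,fy=5,interpolation=cv2.INTER_CUBIC)
cv2.imwrite('pics/t7.png',a)
E
```

```text
[ 0.53781623  0.92479095 -2.97665741]
(0.489, -0.376, 0.22, 0) [0.027, 0.067, 0.275] [0.0, 0.002, -0.003]
(0.489, -0.376, 0.1125, 0) [0.0, 0.0, 0.538] [0.0, 0.0, 0.0]
{'location': [221.9, 241.8], 'confidence': 0.66}
{'location': [225.0, 238.9], 'confidence': 0.6}
{'location': [126.9, 203.4], 'confidence': 0.74}
{'location': [364.2, 227.0], 'confidence': 0.6}
{'location': [365.0, 227.9], 'confidence': 0.88}
{'location': [328.0, 236.1], 'confidence': 0.77}
```

View pics/t7.png

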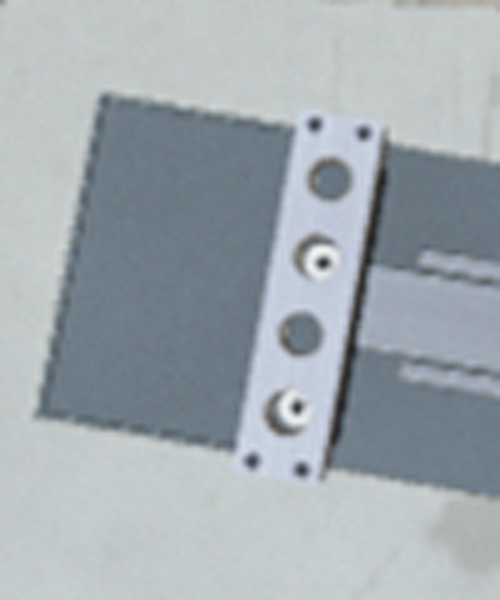

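Call:
{"fn": "jog_arm", "kwargs": {"plan": [{"x": 0.025, "y": 0.067, "z": 0.1, "wx": 0, "wy": 0.002, "wz": -0.003}, {"x": 0.025, "y": 0.067, "z": 0.2, "wx": 0, "wy": 0.002, "wz": -0.003}, {"x": 0.025, "y": 0.067, "z": 0.23, "wx": 0, "wy": 0.002, "wz": -0.003}, {"x": 0.025, "y": 0.067, "z": 0.23, "wx": 0, "wy": 0.002, "wz": -0.003}, {"x": 0.025, "y": 0.067, "z": 0.23, "wx": 0, "wy": 0.002, "wz": -0.003}, {"x": 0.025, "y": 0.067, "z": 0.23, "wx": 0, "wy": 0.002, "wz": -0.003}]}}

```text
t: 15.08
eef_pos: [0.4919, -0.3727, 0.2311]
tool_rot: [-0.0, 1.0, 0.003, 0.001]
contact_force: [0.5, 0.1, -1.4]
gripper_width: 0.259
```

```bash
python3 - <<'E'
from h import *
chain([(.489,-.376,.190,0),(.489,-.376,.1125,0)]); p,r=pose(); c=cal('side'); print('tip',proj('side',p-r.apply([0,0,-.1017]),c))
im=shot('side')[195:265,250:320]
cv2.imwrite('pics/s8.png',cv2.resize(im[:,:,::-1],None,fx=7,fy=7,interpolation=cv2.INTER_CUBIC))
E
```

```text
(0.489, -0.376, 0.19, 0) [-0.015, 0.016, 0.206] [-0.0, -0.001, 0.002]
(0.489, -0.376, 0.1125, 0) [0.0, 0.0, 0.387] [0.0, 0.0, 0.0]
tip [[287.95499071 224.41177537]]
```

View pics/s8.png

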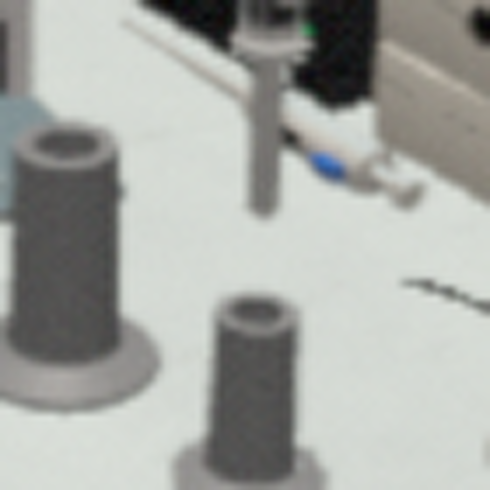

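Call:
{"fn": "jog_arm", "kwargs": {"plan": [{"x": -0.015, "y": 0.016, "z": 0, "wx": 0, "wy": -0.001, "wz": 0.002}, {"x": -0.015, "y": 0.016, "z": 0.05, "wx": 0, "wy": -0.001, "wz": 0.002}, {"x": -0.015, "y": 0.016, "z": 0.1, "wx": 0, "wy": -0.001, "wz": 0.002}, {"x": -0.015, "y": 0.016, "z": 0.15, "wx": 0, "wy": -0.001, "wz": 0.002}, {"x": -0.015, "y": 0.016, "z": 0.2, "wx": 0, "wy": -0.001, "wz": 0.002}, {"x": -0.015, "y": 0.016, "z": 0.25, "wx": 0, "wy": -0.001, "wz": 0.002}, {"x": -0.015, "y": 0.016, "z": 0.25, "wx": 0, "wy": -0.001, "wz": 0.002}]}}

```text
t: 15.72
eef_pos: [0.488, -0.375, 0.1784]
tool_rot: [-0.001, 1.0, -0.0, -0.002]
contact_force: [-0.8, 0.6, -2.4]
gripper_width: 0.267
```

```bash
python3 - <<'E'
from h import *
print(monitor.get_obs()['contact_force']); chain([(.489,-.376,.1125,0)])
E
```

```text
[-0.75694251  0.5959851  -2.44404227]
(0.489, -0.376, 0.1125, 0) [0.006, 0.006, 0.329] [-0.001, 0.001, -0.0]
```

Call:
{"fn": "jog_arm", "kwargs": {"plan": [{"x": 0.005, "y": 0.005, "z": 0.07, "wx": 0, "wy": 0, "wz": 0}, {"x": 0.005, "y": 0.005, "z": 0.14, "wx": 0, "wy": 0, "wz": 0}, {"x": 0.005, "y": 0.005, "z": 0.2, "wx": 0, "wy": 0, "wz": 0}, {"x": 0.005, "y": 0.005, "z": 0.25, "wx": 0, "wy": 0, "wz": 0}, {"x": 0.005, "y": 0.005, "z": 0.29, "wx": 0, "wy": 0, "wz": 0}, {"x": 0.005, "y": 0.005, "z": 0.315, "wx": 0, "wy": 0, "wz": 0}, {"x": 0.005, "y": 0.005, "z": 0.325, "wx": 0, "wy": 0, "wz": 0}]}}

```text
t: 16.3
eef_pos: [0.4885, -0.3756, 0.1124]
tool_rot: [-0.001, 1.0, -0.0, -0.002]
contact_force: [-0.8, 0.5, -1.8]
gripper_width: 0.259
```

Call:
{"fn": "jog_arm", "kwargs": {"plan": [{"x": 0, "y": 0, "z": 0.005, "wx": 0, "wy": 0, "wz": 0}, {"x": 0, "y": 0, "z": 0.01, "wx": 0, "wy": 0, "wz": 0}]}}

```text
t: 16.47
eef_pos: [0.4886, -0.3759, 0.1116]
tool_rot: [-0.002, 1.0, -0.0, -0.002]
contact_force: [-4.8, 4.9, 13.8]
gripper_width: 0.26
```

Call:
{"fn": "jog_arm", "kwargs": {"plan": [{"x": 0, "y": 0, "z": 0, "wx": 0, "wy": 0, "wz": 0}, {"x": 0, "y": 0, "z": 0, "wx": 0, "wy": 0, "wz": 0}, {"x": 0, "y": 0, "z": 0, "wx": 0, "wy": 0, "wz": 0}, {"x": 0, "y": 0, "z": 0, "wx": 0, "wy": 0, "wz": 0}, {"x": 0, "y": 0, "z": 0, "wx": 0, "wy": 0, "wz": 0}, {"x": 0, "y": 0, "z": -0.1, "wx": 0, "wy": 0, "wz": 0}, {"x": 0, "y": 0, "z": -0.3, "wx": 0, "wy": 0, "wz": 0}, {"x": 0, "y": 0, "z": -0.5, "wx": 0, "wy": 0, "wz": 0}, {"x": 0, "y": 0, "z": -0.65, "wx": 0, "wy": 0, "wz": 0}, {"x": 0, "y": 0, "z": -0.65, "wx": 0, "wy": 0, "wz": 0}], "hand": 0.3}}

```text
t: 17.3
eef_pos: [0.491, -0.3794, 0.2482]
tool_rot: [0.001, 1.0, -0.001, 0.002]
contact_force: [0.8, -1.0, 0.9]
gripper_width: 0.65
```

```bash
python3 - <<'E'
from h import *
im=shot('side')
for t in ['drift_grip','stand_mouth']: print(t,[(d['location'],d['confidence']) for d in finder.place_of('side',t)])
s=np.array([.5131,.0238]);y=np.array([.1569,.9876])
a=s-.178*y; b=s-.046*y; print(a,b); print(proj('side',[[.489,-.376,.122],[.489,-.376,.155]]))
chain([(.487,-.25,.24,45),(*a,.20,81),(*a,.075,81),(*b,.075,81)])
E
```

```text
drift_grip [([287.4, 227.4], 0.46)]
stand_mouth [([283.4, 238.8], 0.73), ([259.9, 215.7], 0.69)]
[ 0.4851718 -0.1519928] [ 0.5058826 -0.0216296]
[[287.66051582 227.3820476 ]
 [288.14772327 217.29462187]]
(0.487, -0.25, 0.24, 45) [-0.011, -0.63, 0.009] [-0.002, 0.001, -0.25]
(np.float64(0.4851718), np.float64(-0.15199279999999998), 0.2, 81) [0.34, -0.353, 0.2] [0.0, 0.0, -0.2]
(np.float64(0.4851718), np.float64(-0.15199279999999998), 0.075, 81) [0.0, 0.0, 0.625] [0.0, 0.0, 0.0]
(np.float64(0.5058826), np.float64(-0.0216296), 0.075, 81) [0.66, 0.0, 0.0] [0.0, 0.0, 0.0]
```

Drift detected at (287.4, 227.4), exactly as expected when seated in the small stand. On to the ejector.

Call:
{"fn": "jog_arm", "kwargs": {"plan": [{"x": -0.01, "y": -0.63, "z": 0, "wx": 0, "wy": 0, "wz": -0.25}, {"x": -0.01, "y": -0.63, "z": 0, "wx": 0, "wy": 0, "wz": -0.25}, {"x": -0.01, "y": -0.63, "z": 0, "wx": 0, "wy": 0, "wz": -0.25}, {"x": -0.01, "y": -0.63, "z": 0, "wx": 0, "wy": 0, "wz": -0.25}, {"x": -0.01, "y": -0.63, "z": 0, "wx": 0, "wy": 0, "wz": -0.25}, {"x": -0.01, "y": -0.63, "z": 0, "wx": 0, "wy": 0, "wz": -0.25}, {"x": -0.01, "y": -0.63, "z": 0, "wx": 0, "wy": 0, "wz": -0.25}, {"x": -0.01, "y": -0.63, "z": 0, "wx": 0, "wy": 0, "wz": -0.25}], "hand": -1}}

```text
t: 18.12
eef_pos: [0.4864, -0.2492, 0.2405]
tool_rot: [-0.003, 0.924, 0.383, -0.002]
contact_force: [-0.4, -0.1, 0.3]
gripper_width: 0.004
```

Call:
{"fn": "jog_arm", "kwargs": {"plan": [{"x": 0.34, "y": -0.35, "z": 0.1, "wx": 0, "wy": 0, "wz": -0.2}, {"x": 0.34, "y": -0.35, "z": 0.1, "wx": 0, "wy": 0, "wz": -0.2}, {"x": 0.34, "y": -0.35, "z": 0.1, "wx": 0, "wy": 0, "wz": -0.2}, {"x": 0.34, "y": -0.35, "z": 0.1, "wx": 0, "wy": 0, "wz": -0.2}, {"x": 0.34, "y": -0.35, "z": 0.1, "wx": 0, "wy": 0, "wz": -0.2}, {"x": 0.34, "y": -0.35, "z": 0.1, "wx": 0, "wy": 0, "wz": -0.2}, {"x": 0.34, "y": -0.35, "z": 0.1, "wx": 0, "wy": 0, "wz": -0.2}, {"x": 0.34, "y": -0.35, "z": 0.1, "wx": 0, "wy": 0, "wz": -0.2}]}}

```text
t: 18.78
eef_pos: [0.4843, -0.1519, 0.2204]
tool_rot: [-0.004, 0.762, 0.648, -0.001]
contact_force: [-0.4, 1.0, 0.0]
gripper_width: 0.001
```

```bash
python3 - <<'E'
from h import *
print(monitor.get_obs()['q'].round(2),monitor.get_obs()['gripper_width'])
s=np.array([.5131,.0238]);y=np.array([.1569,.9876])
a=s-.176*y; b=s-.046*y
chain([(*a,.15,81),(*a,.077,81),(*b,.077,81)])
shot('wrist','w9.png'); print(proj('wrist',[.4903,-.1194,.088]),[(d['location'],d['confidence']) for d in finder.place_of('wrist','ejector_pad')])
E
```

```text
[-0.37  0.25  0.65  1.99 -0.18  0.97  0.21] 0.001109947198067755
(np.float64(0.4854856), np.float64(-0.15001759999999997), 0.15, 81) [0.009, 0.007, 0.352] [-0.002, -0.001, -0.001]
(np.float64(0.4854856), np.float64(-0.15001759999999997), 0.077, 81) [0.0, 0.0, 0.365] [0.0, 0.0, 0.0]
(np.float64(0.5058826), np.float64(-0.0216296), 0.077, 81) [0.65, 0.0, 0.0] [0.0, 0.0, 0.0]
[[258.26342573 150.20453472]] [([260.0, 150.2], 0.86)]
```

Call:
{"fn": "jog_arm", "kwargs": {"plan": [{"x": 0.0, "y": 0.007, "z": 0.15, "wx": -0.002, "wy": -0.001, "wz": 0}, {"x": 0.0, "y": 0.007, "z": 0.3, "wx": -0.002, "wy": -0.001, "wz": 0}, {"x": 0.0, "y": 0.007, "z": 0.45, "wx": -0.002, "wy": -0.001, "wz": 0}, {"x": 0.0, "y": 0.007, "z": 0.6, "wx": -0.002, "wy": -0.001, "wz": 0}, {"x": 0.0, "y": 0.007, "z": 0.715, "wx": -0.002, "wy": -0.001, "wz": 0}, {"x": 0.0, "y": 0.007, "z": 0.715, "wx": -0.002, "wy": -0.001, "wz": 0}, {"x": 0.0, "y": 0.007, "z": 0.715, "wx": -0.002, "wy": -0.001, "wz": 0}]}}

```text
t: 19.47
eef_pos: [0.4842, -0.1517, 0.0772]
tool_rot: [-0.001, 0.762, 0.648, -0.001]
contact_force: [-0.3, -0.1, -0.5]
gripper_width: -0.0
```

```bash
python3 - <<'E'
from h import *
s=np.array([.5131,.0238]);y=np.array([.1569,.9876])
p,r=pose(); print(p,(p[:2]-s)@y)
b=s-.046*y
chain([(*b,.077,81)])
E
```

```text
[ 0.48420308 -0.15168741  0.07715165] -0.17784529816084096
(np.float64(0.5058826), np.float64(-0.0216296), 0.077, 81) [0.659, 0.003, 0.001] [-0.001, 0.0, -0.001]
```

Call:
{"fn": "jog_arm", "kwargs": {"plan": [{"x": 0.06, "y": 0, "z": 0, "wx": 0, "wy": 0, "wz": 0}, {"x": 0.09, "y": 0, "z": 0, "wx": 0, "wy": 0, "wz": 0}, {"x": 0.11, "y": 0, "z": 0, "wx": 0, "wy": 0, "wz": 0}, {"x": 0.13, "y": 0, "z": 0, "wx": 0, "wy": 0, "wz": 0}, {"x": 0.15, "y": 0, "z": 0, "wx": 0, "wy": 0, "wz": 0}, {"x": 0.175, "y": 0, "z": 0, "wx": 0, "wy": 0, "wz": 0}, {"x": 0.2, "y": 0, "z": 0, "wx": 0, "wy": 0, "wz": 0}, {"x": 0.225, "y": 0, "z": 0, "wx": 0, "wy": 0, "wz": 0}, {"x": 0.25, "y": 0, "z": 0, "wx": 0, "wy": 0, "wz": 0}, {"x": 0.275, "y": 0, "z": 0, "wx": 0, "wy": 0, "wz": 0}, {"x": 0.3, "y": 0.001, "z": 0, "wx": 0, "wy": 0, "wz": 0}, {"x": 0.325, "y": 0.001, "z": 0, "wx": 0, "wy": 0, "wz": 0}]}}

```text
t: 20.47
eef_pos: [0.4948, -0.0872, 0.0771]
tool_rot: [-0.001, 0.762, 0.648, -0.001]
contact_force: [0.3, -4.1, 3.1]
gripper_width: -0.001
```

Call:
{"fn": "jog_arm", "kwargs": {"plan": [{"x": 0.025, "y": 0, "z": 0, "wx": 0, "wy": 0, "wz": 0}, {"x": 0.05, "y": 0, "z": 0, "wx": 0, "wy": 0, "wz": 0}, {"x": 0.075, "y": 0, "z": 0, "wx": 0, "wy": 0, "wz": 0}, {"x": 0.1, "y": 0, "z": 0, "wx": 0, "wy": 0, "wz": 0}, {"x": 0.125, "y": 0, "z": 0, "wx": 0, "wy": 0, "wz": 0}, {"x": 0.15, "y": 0, "z": 0, "wx": 0, "wy": 0, "wz": 0}, {"x": 0.175, "y": 0, "z": 0, "wx": 0, "wy": 0, "wz": 0}, {"x": 0.2, "y": 0, "z": 0, "wx": 0, "wy": 0, "wz": 0}, {"x": 0.22, "y": 0, "z": 0, "wx": 0, "wy": 0, "wz": 0}, {"x": 0.24, "y": 0, "z": 0, "wx": 0, "wy": 0, "wz": 0}, {"x": 0.26, "y": 0, "z": 0, "wx": 0, "wy": 0, "wz": 0}, {"x": 0.275, "y": 0, "z": 0, "wx": 0, "wy": 0, "wz": 0}]}}

```text
t: 21.47
eef_pos: [0.5035, -0.0326, 0.077]
tool_rot: [-0.001, 0.762, 0.648, -0.001]
contact_force: [-1.1, -5.1, 4.3]
gripper_width: 0.001
```

```bash
python3 - <<'E'
from h import *
s=np.array([.5131,.0238]);y=np.array([.1569,.9876])
p,r=pose(); print(p,(p[:2]-s)@y,monitor.get_obs()['contact_force'])
chain([(*(s-.046*y),.077,81)])
E
```

```text
[ 0.50348215 -0.03257274  0.07703664] -0.05718275978709154 [-1.0561359  -5.07762271  4.26861544]
(np.float64(0.5058826), np.float64(-0.0216296), 0.077, 81) [0.056, 0.003, 0.0] [-0.001, 0.0, -0.001]
```

Call:
{"fn": "jog_arm", "kwargs": {"plan": [{"x": 0.015, "y": 0, "z": 0, "wx": 0, "wy": 0, "wz": 0}, {"x": 0.03, "y": 0, "z": 0, "wx": 0, "wy": 0, "wz": 0}, {"x": 0.045, "y": 0, "z": 0, "wx": 0, "wy": 0, "wz": 0}, {"x": 0.055, "y": 0, "z": 0, "wx": 0, "wy": 0, "wz": 0}]}}

```text
t: 21.8
eef_pos: [0.5053, -0.0215, 0.077]
tool_rot: [-0.001, 0.762, 0.648, -0.002]
contact_force: [-0.1, -5.4, 3.1]
gripper_width: 0.0
```

Call:
{"fn": "jog_arm", "kwargs": {"plan": [{"x": 0.012, "y": 0, "z": 0, "wx": 0, "wy": 0, "wz": 0}, {"x": 0.02, "y": 0, "z": 0, "wx": 0, "wy": 0, "wz": 0}]}}

```text
t: 21.97
eef_pos: [0.5054, -0.0208, 0.0771]
tool_rot: [0.0, 0.762, 0.647, -0.003]
contact_force: [-1.4, -17.7, 5.2]
gripper_width: -0.002
```

Call:
{"fn": "jog_arm", "kwargs": {"plan": [{"x": 0.012, "y": 0, "z": 0, "wx": 0, "wy": 0, "wz": 0}, {"x": 0.02, "y": 0, "z": 0, "wx": 0, "wy": 0, "wz": 0}]}}

```text
t: 22.13
eef_pos: [0.5054, -0.0208, 0.0772]
tool_rot: [0.002, 0.763, 0.646, -0.004]
contact_force: [-1.2, -20.1, 4.7]
gripper_width: -0.0
```

Call:
{"fn": "jog_arm", "kwargs": {"plan": [{"x": -0.06, "y": 0, "z": 0, "wx": 0, "wy": 0, "wz": 0}, {"x": -0.12, "y": 0, "z": 0, "wx": 0, "wy": 0, "wz": 0}, {"x": -0.18, "y": 0, "z": 0, "wx": 0, "wy": 0, "wz": 0}, {"x": -0.24, "y": 0, "z": 0, "wx": 0, "wy": 0, "wz": 0}, {"x": -0.3, "y": 0, "z": 0, "wx": 0, "wy": 0, "wz": 0}, {"x": -0.36, "y": 0, "z": 0, "wx": 0, "wy": 0, "wz": 0}, {"x": -0.42, "y": 0, "z": 0, "wx": 0, "wy": 0, "wz": 0}, {"x": -0.48, "y": 0, "z": 0, "wx": 0, "wy": 0, "wz": 0}, {"x": -0.54, "y": 0, "z": 0, "wx": 0, "wy": 0, "wz": 0}, {"x": -0.6, "y": 0, "z": 0, "wx": 0, "wy": 0, "wz": 0}, {"x": -0.66, "y": 0, "z": 0, "wx": 0, "wy": 0, "wz": 0}, {"x": -0.66, "y": 0, "z": 0, "wx": 0, "wy": 0, "wz": 0}]}}

```text
t: 23.13
eef_pos: [0.4829, -0.1538, 0.0786]
tool_rot: [0.002, 0.764, 0.645, -0.005]
contact_force: [0.5, -0.2, 0.2]
gripper_width: -0.001
```

Call:
{"fn": "jog_arm", "kwargs": {"plan": [{"x": 0, "y": 0, "z": -0.2, "wx": 0, "wy": 0, "wz": 0}, {"x": 0, "y": 0, "z": -0.4, "wx": 0, "wy": 0, "wz": 0}, {"x": 0, "y": 0, "z": -0.6, "wx": 0, "wy": 0, "wz": 0}, {"x": 0, "y": 0, "z": -0.8, "wx": 0, "wy": 0, "wz": 0}, {"x": 0, "y": 0, "z": -0.8, "wx": 0, "wy": 0, "wz": 0}, {"x": 0, "y": 0, "z": -0.8, "wx": 0, "wy": 0, "wz": 0}], "hand": 1}}

```text
t: 23.63
eef_pos: [0.4852, -0.1519, 0.2409]
tool_rot: [0.004, 0.764, 0.645, -0.002]
contact_force: [0.0, 0.5, -1.0]
gripper_width: 0.849
```

```bash
python3 - <<'E'
from h import *
im=shot('top'); a=im[150:280,80:300,::-1]; cv2.imwrite('pics/t10.png',cv2.resize(a,None,fx=3.4,fy=3.4,interpolation=cv2.INTER_CUBIC))
for n in ['top','side']:
    if n=='side': shot(n)
    for t in ['cartridge_1_center','tub','ejector_pad']: print(n,t,[(d['location'],round(d['confidence'],2)) for d in finder.place_of(n,t)])
s=np.array([.5131,.0238]);y=np.array([.1569,.9876]);x=np.array([.9876,-.1569])
for l in (-.066,.022): 
    q=[*(s+l*x+.103*y),.038]; print(q,proj('top',q),proj('side',q))
E
```

```text
top cartridge_1_center [([190.3, 233.8], 0.58)]
top tub [([128.3, 201.5], 0.83)]
top ejector_pad [([224.7, 226.0], 0.63), ([276.3, 230.4], 0.56)]
side cartridge_1_center []
side tub [([200.9, 187.2], 0.85)]
side ejector_pad [([242.1, 206.7], 0.9)]
[np.float64(0.46407909999999997), np.float64(0.1358782), 0.038] [[190.75768148 234.96088712]] [[203.99377146 195.0640429 ]]
[np.float64(0.5509879), np.float64(0.122071), 0.038] [[196.30802279 206.06346989]] [[224.81463197 191.74648458]]
```

View pics/t10.png

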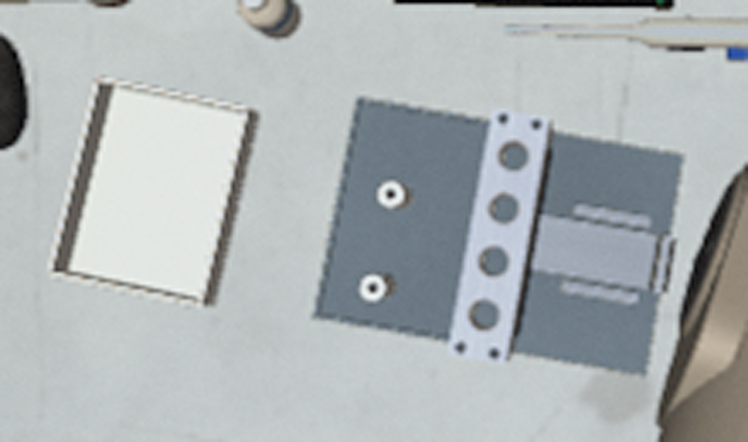

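```bash
cat >> h.py <<'E'
E
python3 - <<'E'
from h import *
C=lambda c:[80+(c[0]+.5)/3.4-.5,150+(c[1]+.5)/3.4-.5]
c3=ray('top',C((390.5,194)),.068); c1=ray('top',C((372.5,288)),.068); print(c3,c1)
k=np.array([ray('top',C(c),.04) for c in [(103,78),(258,110),(212,303),(55,272)]]); m=k.mean(0); print(m,k[:,:2].round(3).tolist())
l=(k[0]+k[1]-k[2]-k[3])[:2]; print('long yaw',np.degrees(np.arctan2(l[1],l[0])))
chain([(.515,0.02,.22,81),(*c3[:2],.16,81),(*c3[:2],.026,81)])
E
```

```text
[0.54756082 0.122378   0.068     ] [0.46675299 0.13513279 0.068     ]
[0.54897299 0.33360584 0.04      ] [[0.648, 0.387], [0.622, 0.248], [0.451, 0.28], [0.475, 0.419]]
long yaw -10.774443362830745
(0.515, 0.02, 0.22, 81) [0.877, 0.012, 0.079] [-0.001, 0.003, -0.004]
(np.float64(0.5475608186976166), np.float64(0.12237799843198237), 0.16, 81) [0.531, 0.081, 0.3] [0.0, 0.0, 0.0]
(np.float64(0.5475608186976166), np.float64(0.12237799843198237), 0.026, 81) [0.0, 0.0, 0.67] [0.0, 0.0, 0.0]
```

Call:
{"fn": "jog_arm", "kwargs": {"plan": [{"x": 0.87, "y": 0.012, "z": 0.05, "wx": 0, "wy": 0.003, "wz": -0.004}, {"x": 0.87, "y": 0.012, "z": 0.05, "wx": 0, "wy": 0.003, "wz": -0.004}, {"x": 0.87, "y": 0.012, "z": 0.05, "wx": 0, "wy": 0.003, "wz": -0.004}, {"x": 0.87, "y": 0.012, "z": 0.05, "wx": 0, "wy": 0.003, "wz": -0.004}, {"x": 0.87, "y": 0.012, "z": 0.05, "wx": 0, "wy": 0.003, "wz": -0.004}, {"x": 0.87, "y": 0.012, "z": 0.05, "wx": 0, "wy": 0.003, "wz": -0.004}, {"x": 0.87, "y": 0.012, "z": 0.05, "wx": 0, "wy": 0.003, "wz": -0.004}, {"x": 0.87, "y": 0.012, "z": 0.05, "wx": 0, "wy": 0.003, "wz": -0.004}], "hand": 1}}

```text
t: 24.7
eef_pos: [0.5145, 0.0172, 0.2257]
tool_rot: [-0.001, 0.761, 0.649, -0.002]
contact_force: [-0.4, -0.2, 0.2]
gripper_width: 1.003
```

```bash
python3 - <<'E'
from h import *
print(monitor.get_obs()['q'].round(2)); chain([(.548,.1225,.16,81),(.548,.1225,.026,81)])
c=cal('wrist'); shot('wrist','w11.png')
for d in finder.place_of('wrist','cartridge_1_center'): print(d, ray('wrist',d['location'],.038,c))
for d in finder.find_in('wrist','cartridge_1_center'): print(d)
print(proj('wrist',[[.549,.122,.038],[.4655,.1355,.038]],c))
E
```

```text
[-0.66  0.24  0.6   1.97 -0.16  0.98 -0.14]
(0.548, 0.1225, 0.16, 81) [0.547, 0.084, 0.327] [-0.002, 0.001, -0.001]
(0.548, 0.1225, 0.026, 81) [0.0, 0.0, 0.67] [0.0, 0.0, 0.0]
{'location': [203.0, 76.4], 'confidence': 0.69} [0.47035141 0.13454682 0.038     ]
{'bbox': [186.5, 66.8, 28.1, 20.7], 'confidence': 0.6}
[[272.81125923  76.21083662]
 [198.66558849  76.24442131]]
```

Call:
{"fn": "jog_arm", "kwargs": {"plan": [{"x": 0.545, "y": 0.084, "z": 0, "wx": -0.002, "wy": 0.001, "wz": -0.001}, {"x": 0.545, "y": 0.084, "z": 0, "wx": -0.002, "wy": 0.001, "wz": -0.001}, {"x": 0.545, "y": 0.084, "z": 0.1, "wx": -0.002, "wy": 0.001, "wz": -0.001}, {"x": 0.545, "y": 0.084, "z": 0.3, "wx": -0.002, "wy": 0.001, "wz": -0.001}, {"x": 0.545, "y": 0.084, "z": 0.5, "wx": -0.002, "wy": 0.001, "wz": -0.001}, {"x": 0.545, "y": 0.084, "z": 0.6, "wx": -0.002, "wy": 0.001, "wz": -0.001}, {"x": 0.545, "y": 0.084, "z": 0.6, "wx": -0.002, "wy": 0.001, "wz": -0.001}, {"x": 0.545, "y": 0.084, "z": 0.6, "wx": -0.002, "wy": 0.001, "wz": -0.001}]}}

```text
t: 25.52
eef_pos: [0.5477, 0.1207, 0.1055]
tool_rot: [0.0, 0.761, 0.649, 0.0]
contact_force: [-0.1, 0.2, -0.0]
gripper_width: 0.993
```

```bash
python3 - <<'E'
from h import *
chain([(.5485,.1222,.026,81)])
c=cal('wrist'); shot('wrist','w12.png')
for d in finder.place_of('wrist','cartridge_1_center'): print(d, ray('wrist',d['location'],.038,c))
print(proj('wrist',[[.5485,.122,.068],[.468,.135,.068]],c))
E
```

```text
(0.5485, 0.1222, 0.026, 81) [0.008, 0.002, 0.397] [0.0, -0.0, -0.0]
{'location': [156.2, 201.2], 'confidence': 0.84} [0.46602586 0.13326645 0.038     ]
[[257.44045596 211.85346818]
 [143.08261009 211.79932635]]
```

View pics/w12.png

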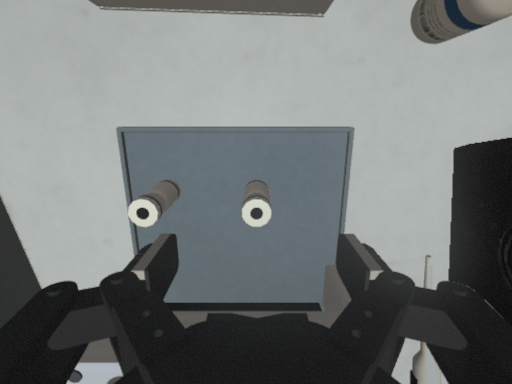

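Call:
{"fn": "jog_arm", "kwargs": {"plan": [{"x": 0.008, "y": 0.002, "z": 0.1, "wx": 0, "wy": 0, "wz": 0}, {"x": 0.008, "y": 0.002, "z": 0.2, "wx": 0, "wy": 0, "wz": 0}, {"x": 0.008, "y": 0.002, "z": 0.3, "wx": 0, "wy": 0, "wz": 0}, {"x": 0.008, "y": 0.002, "z": 0.39, "wx": 0, "wy": 0, "wz": 0}, {"x": 0.008, "y": 0.002, "z": 0.39, "wx": 0, "wy": 0, "wz": 0}, {"x": 0.008, "y": 0.002, "z": 0.39, "wx": 0, "wy": 0, "wz": 0}]}}

```text
t: 26.12
eef_pos: [0.5514, 0.1231, 0.0309]
tool_rot: [0.001, 0.761, 0.649, 0.003]
contact_force: [0.2, -0.3, 0.5]
gripper_width: 0.998
```

Call:
{"fn": "jog_arm", "kwargs": {"plan": [{"x": 0, "y": 0, "z": 0, "wx": 0, "wy": 0, "wz": 0}, {"x": 0, "y": 0, "z": 0, "wx": 0, "wy": 0, "wz": 0}, {"x": 0, "y": 0, "z": 0, "wx": 0, "wy": 0, "wz": 0}, {"x": 0, "y": 0, "z": 0, "wx": 0, "wy": 0, "wz": 0}, {"x": 0, "y": 0, "z": 0, "wx": 0, "wy": 0, "wz": 0}, {"x": 0, "y": 0, "z": 0, "wx": 0, "wy": 0, "wz": 0}, {"x": 0, "y": 0, "z": 0, "wx": 0, "wy": 0, "wz": 0}, {"x": 0, "y": 0, "z": 0, "wx": 0, "wy": 0, "wz": 0}], "hand": -1, "grip_force": 40}}

```text
t: 26.78
eef_pos: [0.5517, 0.1233, 0.0315]
tool_rot: [0.001, 0.761, 0.649, 0.004]
contact_force: [-1.4, 0.1, 6.1]
gripper_width: 0.241
```

Call:
{"fn": "jog_arm", "kwargs": {"plan": [{"x": 0, "y": 0, "z": -0.1, "wx": 0, "wy": 0, "wz": 0}, {"x": 0, "y": 0, "z": -0.25, "wx": 0, "wy": 0, "wz": 0}, {"x": 0, "y": 0, "z": -0.4, "wx": 0, "wy": 0, "wz": 0}, {"x": 0, "y": 0, "z": -0.5, "wx": 0, "wy": 0, "wz": 0}, {"x": 0, "y": 0, "z": -0.5, "wx": 0, "wy": 0, "wz": 0}, {"x": 0, "y": 0, "z": -0.5, "wx": 0, "wy": 0, "wz": 0}]}}

```text
t: 27.28
eef_pos: [0.5517, 0.1233, 0.1324]
tool_rot: [0.001, 0.761, 0.649, 0.005]
contact_force: [-0.1, -0.7, -0.9]
gripper_width: 0.238
```

```bash
python3 - <<'E'
from h import *
shot('top')
print([(d['location'],d['confidence'],ray('top',d['location'],0)) for d in finder.place_of('top','tub')],[d for d in finder.find_in('top','tub')])
a=np.radians(-10.8); l=np.array([np.cos(a),np.sin(a)]); p=np.array([.549,.3336])+.035*l; print(p)
chain([(*p,.14,80),(*p,.026,80)])
E
```

```text
[([126.4, 205.4], 0.85, array([0.55126361, 0.34647122, 0.        ])), ([277.3, 228.5], 0.54, array([ 0.48711695, -0.12594671,  0.        ]))] [{'bbox': [96.1, 171.8, 31.2, 62.7], 'confidence': 0.73}]
[0.58338005 0.32704165]
(np.float64(0.5833800537755042), np.float64(0.32704165398949964), 0.14, 80) [1.035, 0.004, -0.045] [0.001, -0.001, 0.005]
(np.float64(0.5833800537755042), np.float64(0.32704165398949964), 0.026, 80) [0.0, 0.0, 0.57] [0.0, 0.0, 0.0]
```

Call:
{"fn": "jog_arm", "kwargs": {"plan": [{"x": 0.2, "y": 0, "z": -0.05, "wx": 0.001, "wy": -0.001, "wz": 0.005}, {"x": 0.4, "y": 0.004, "z": -0.05, "wx": 0.001, "wy": -0.001, "wz": 0.005}, {"x": 0.6, "y": 0.004, "z": -0.05, "wx": 0.001, "wy": -0.001, "wz": 0.005}, {"x": 0.8, "y": 0.004, "z": -0.05, "wx": 0.001, "wy": -0.001, "wz": 0.005}, {"x": 1, "y": 0.004, "z": -0.05, "wx": 0.001, "wy": -0.001, "wz": 0.005}, {"x": 1, "y": 0.004, "z": -0.05, "wx": 0.001, "wy": -0.001, "wz": 0.005}, {"x": 1, "y": 0.004, "z": -0.05, "wx": 0.001, "wy": -0.001, "wz": 0.005}, {"x": 1, "y": 0.004, "z": -0.05, "wx": 0.001, "wy": -0.001, "wz": 0.005}]}}

```text
t: 28.1
eef_pos: [0.5817, 0.3192, 0.1393]
tool_rot: [0.001, 0.766, 0.643, -0.001]
contact_force: [-0.9, -0.0, -0.7]
gripper_width: 0.235
```

```bash
python3 - <<'E'
from h import *
print(monitor.get_obs()['q'].round(2),monitor.get_obs()['gripper_width'])
c=cal('wrist'); shot('wrist','w13.png')
for d in finder.find_in('wrist','tub'): print(d)
a=np.radians(-10.8); l=np.array([np.cos(a),np.sin(a)]);n=np.array([-l[1],l[0]]); o=np.array([.549,.3336]); p=o+.035*l
print('pred corners',[proj('wrist',[*(o+i*l+j*n),.04],c).round(0).tolist() for i,j in [(.09,.07),(-.09,.07),(.09,-.07),(-.09,-.07)]])
chain([(*p,.10,80),(*p,.03,80)])
shot('side'); print(finder.find_in('side','tub'), [proj('side',[*(o+i*l+j*n),.04]).round(0).tolist() for i,j in [(.09,.07),(-.09,.07),(.09,-.07),(-.09,-.07)]])
E
```

```text
[-0.93  0.59  0.48  1.69 -0.32  0.94 -0.5 ] 0.23546859613553486
{'bbox': [110.8, 92.4, 210.3, 152.5], 'confidence': 0.88}
pred corners [[[322.0, 103.0]], [[112.0, 100.0]], [[311.0, 250.0]], [[131.0, 247.0]]]
(np.float64(0.5833800537755042), np.float64(0.32704165398949964), 0.1, 80) [0.047, -0.003, 0.201] [0.0, 0.001, -0.001]
(np.float64(0.5833800537755042), np.float64(0.32704165398949964), 0.03, 80) [0.0, 0.0, 0.35] [0.0, 0.0, 0.0]
[{'bbox': [177.2, 168.7, 45.5, 23.7], 'confidence': 0.64}, {'bbox': [193.7, 178.5, 64.3, 52.6], 'confidence': 0.53}] [[[216.0, 168.0]], [[179.0, 173.0]], [[226.0, 178.0]], [[185.0, 184.0]]]
```

View pics/w13.png

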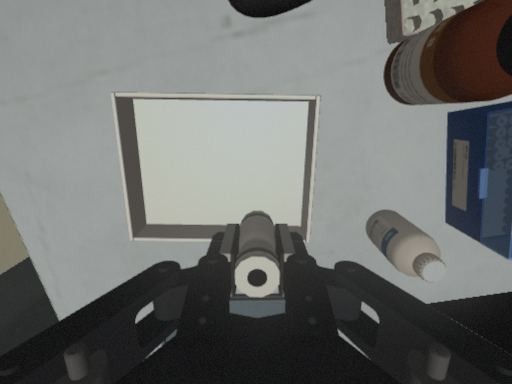

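Call:
{"fn": "jog_arm", "kwargs": {"plan": [{"x": 0.07, "y": -0.003, "z": 0.1, "wx": 0, "wy": 0.001, "wz": 0}, {"x": 0.07, "y": -0.003, "z": 0.2, "wx": 0, "wy": 0.001, "wz": 0}, {"x": 0.07, "y": -0.003, "z": 0.3, "wx": 0, "wy": 0.001, "wz": 0}, {"x": 0.07, "y": -0.003, "z": 0.4, "wx": 0, "wy": 0.001, "wz": 0}, {"x": 0.07, "y": -0.003, "z": 0.47, "wx": 0, "wy": 0.001, "wz": 0}, {"x": 0.07, "y": -0.003, "z": 0.51, "wx": 0, "wy": 0.001, "wz": 0}, {"x": 0.07, "y": -0.003, "z": 0.53, "wx": 0, "wy": 0.001, "wz": 0}, {"x": 0.07, "y": -0.003, "z": 0.54, "wx": 0, "wy": 0.001, "wz": 0}]}}

```text
t: 28.97
eef_pos: [0.5847, 0.3316, 0.0327]
tool_rot: [-0.0, 0.767, 0.642, 0.001]
contact_force: [0.8, -0.9, -0.1]
gripper_width: 0.238
```

Call:
{"fn": "jog_arm", "kwargs": {"plan": [{"x": 0, "y": 0, "z": 0.005, "wx": 0, "wy": 0, "wz": 0}, {"x": 0, "y": 0, "z": 0.01, "wx": 0, "wy": 0, "wz": 0}]}}

```text
t: 29.13
eef_pos: [0.5855, 0.3318, 0.0317]
tool_rot: [-0.0, 0.767, 0.642, 0.002]
contact_force: [0.2, -0.8, -0.1]
gripper_width: 0.241
```

Call:
{"fn": "jog_arm", "kwargs": {"plan": [{"x": 0, "y": 0, "z": 0.01, "wx": 0, "wy": 0, "wz": 0}, {"x": 0, "y": 0, "z": 0.015, "wx": 0, "wy": 0, "wz": 0}, {"x": 0, "y": 0, "z": 0.015, "wx": 0, "wy": 0, "wz": 0}]}}

```text
t: 29.38
eef_pos: [0.5857, 0.332, 0.0289]
tool_rot: [-0.0, 0.767, 0.642, 0.002]
contact_force: [0.7, -0.6, -0.1]
gripper_width: 0.239
```

Call:
{"fn": "jog_arm", "kwargs": {"plan": [{"x": 0, "y": 0, "z": 0, "wx": 0, "wy": 0, "wz": 0}, {"x": 0, "y": 0, "z": 0, "wx": 0, "wy": 0, "wz": 0}, {"x": 0, "y": 0, "z": 0, "wx": 0, "wy": 0, "wz": 0}, {"x": 0, "y": 0, "z": 0, "wx": 0, "wy": 0, "wz": 0}, {"x": 0, "y": 0, "z": 0, "wx": 0, "wy": 0, "wz": 0}, {"x": 0, "y": 0, "z": -0.1, "wx": 0, "wy": 0, "wz": 0}, {"x": 0, "y": 0, "z": -0.3, "wx": 0, "wy": 0, "wz": 0}, {"x": 0, "y": 0, "z": -0.5, "wx": 0, "wy": 0, "wz": 0}, {"x": 0, "y": 0, "z": -0.6, "wx": 0, "wy": 0, "wz": 0}, {"x": 0, "y": 0, "z": -0.6, "wx": 0, "wy": 0, "wz": 0}, {"x": 0, "y": 0, "z": -0.6, "wx": 0, "wy": 0, "wz": 0}], "hand": 0}}

```text
t: 30.3
eef_pos: [0.5861, 0.332, 0.1505]
tool_rot: [-0.0, 0.767, 0.642, 0.004]
contact_force: [-0.5, -0.2, -0.7]
gripper_width: 0.502
```

```bash
python3 - <<'E'
from h import *
c=cal('wrist'); shot('wrist','w14.png')
for d in finder.place_of('wrist','cartridge_1_center'): print(d, ray('wrist',d['location'],.034,c))
for d in finder.find_in('wrist','cartridge_1_center'): print(d)
print(finder.find_in('wrist','tub'))
chain([(.468,.1345,.15,81),(.468,.1345,.031,81)])
E
```

```text
[{'bbox': [114.9, 109.0, 198.8, 142.8], 'confidence': 0.93}]
(0.468, 0.1345, 0.15, 81) [-1.07, -0.399, -0.016] [0.0, -0.001, -0.006]
(0.468, 0.1345, 0.031, 81) [0.0, 0.0, 0.595] [0.0, 0.0, 0.0]
```

Call:
{"fn": "jog_arm", "kwargs": {"plan": [{"x": -0.2, "y": -0.08, "z": 0, "wx": 0, "wy": -0.001, "wz": -0.006}, {"x": -0.4, "y": -0.16, "z": 0, "wx": 0, "wy": -0.001, "wz": -0.006}, {"x": -0.6, "y": -0.24, "z": 0, "wx": 0, "wy": -0.001, "wz": -0.006}, {"x": -0.8, "y": -0.32, "z": 0, "wx": 0, "wy": -0.001, "wz": -0.006}, {"x": -1, "y": -0.399, "z": 0, "wx": 0, "wy": -0.001, "wz": -0.006}, {"x": -1, "y": -0.399, "z": 0, "wx": 0, "wy": -0.001, "wz": -0.006}, {"x": -1, "y": -0.399, "z": 0, "wx": 0, "wy": -0.001, "wz": -0.006}, {"x": -1, "y": -0.399, "z": 0, "wx": 0, "wy": -0.001, "wz": -0.006}], "hand": 1}}

```text
t: 31.17
eef_pos: [0.4704, 0.1485, 0.1465]
tool_rot: [0.0, 0.761, 0.649, -0.0]
contact_force: [0.9, 0.4, -0.3]
gripper_width: 1.001
```

```bash
python3 - <<'E'
from h import *
c=cal('wrist'); im=shot('wrist')
for d in finder.find_in('wrist','cartridge_1_center'): print(d)
for d in finder.place_of('wrist','cartridge_1_center'): print(d, ray('wrist',d['location'],.038,c))
print('pred top',proj('wrist',[.4675,.1345,.068],c))
# bright top disc
g=(im.min(2)>190).astype(np.uint8); n,l,st,ce=cv2.connectedComponentsWithStats(g)
for i in range(1,n):
    if 150<st[i,4]<3000: print(st[i],ce[i],ray('wrist',ce[i],.068,c))
chain([(.468,.1345,.031,81)])
E
```

```text
{'bbox': [245.6, 184.8, 19.6, 37.1], 'confidence': 0.73}
{'bbox': [203.2, 0.0, 223.1, 50.8], 'confidence': 0.16}
{'location': [256.6, 201.8], 'confidence': 0.85} [0.46780218 0.13363282 0.038     ]
pred top [[256.0700021  211.87166993]]
[245 202  22  21 256] [255.4140625  211.80078125] [0.4669431  0.13465694 0.068     ]
(0.468, 0.1345, 0.031, 81) [-0.078, -0.004, 0.578] [0.0, 0.0, 0.0]
```

Position confirmed at (0.467, 0.1346). Descend, grip, lift.

Call:
{"fn": "jog_arm", "kwargs": {"plan": [{"x": -0.077, "y": 0, "z": 0, "wx": 0, "wy": 0, "wz": 0}, {"x": -0.077, "y": 0, "z": 0.1, "wx": 0, "wy": 0, "wz": 0}, {"x": -0.077, "y": 0, "z": 0.25, "wx": 0, "wy": 0, "wz": 0}, {"x": -0.077, "y": 0, "z": 0.4, "wx": 0, "wy": 0, "wz": 0}, {"x": -0.077, "y": 0, "z": 0.52, "wx": 0, "wy": 0, "wz": 0}, {"x": -0.077, "y": 0, "z": 0.575, "wx": 0, "wy": 0, "wz": 0}, {"x": -0.077, "y": 0, "z": 0.575, "wx": 0, "wy": 0, "wz": 0}, {"x": -0.077, "y": 0, "z": 0.575, "wx": 0, "wy": 0, "wz": 0}]}}

```text
t: 31.98
eef_pos: [0.4691, 0.1341, 0.0317]
tool_rot: [0.001, 0.76, 0.65, -0.001]
contact_force: [0.4, 0.6, 0.0]
gripper_width: 0.999
```

Call:
{"fn": "jog_arm", "kwargs": {"plan": [{"x": 0, "y": 0, "z": 0, "wx": 0, "wy": 0, "wz": 0}, {"x": 0, "y": 0, "z": 0, "wx": 0, "wy": 0, "wz": 0}, {"x": 0, "y": 0, "z": 0, "wx": 0, "wy": 0, "wz": 0}, {"x": 0, "y": 0, "z": 0, "wx": 0, "wy": 0, "wz": 0}, {"x": 0, "y": 0, "z": 0, "wx": 0, "wy": 0, "wz": 0}, {"x": 0, "y": 0, "z": 0, "wx": 0, "wy": 0, "wz": 0}, {"x": 0, "y": 0, "z": 0, "wx": 0, "wy": 0, "wz": 0}, {"x": 0, "y": 0, "z": 0, "wx": 0, "wy": 0, "wz": 0}], "hand": -1}}

```text
t: 32.65
eef_pos: [0.4694, 0.1343, 0.0321]
tool_rot: [0.001, 0.76, 0.65, -0.0]
contact_force: [-1.3, 0.1, 6.1]
gripper_width: 0.235
```

Call:
{"fn": "jog_arm", "kwargs": {"plan": [{"x": 0, "y": 0, "z": -0.1, "wx": 0, "wy": 0, "wz": 0}, {"x": 0, "y": 0, "z": -0.25, "wx": 0, "wy": 0, "wz": 0}, {"x": 0, "y": 0, "z": -0.4, "wx": 0, "wy": 0, "wz": 0}, {"x": 0, "y": 0, "z": -0.55, "wx": 0, "wy": 0, "wz": 0}, {"x": 0, "y": 0, "z": -0.55, "wx": 0, "wy": 0, "wz": 0}, {"x": 0, "y": 0, "z": -0.55, "wx": 0, "wy": 0, "wz": 0}]}}

```text
t: 33.15
eef_pos: [0.4703, 0.1351, 0.1435]
tool_rot: [0.001, 0.76, 0.65, 0.002]
contact_force: [-0.1, -0.1, -1.2]
gripper_width: 0.234
```

```bash
python3 - <<'E'
from h import *
a=np.radians(-10.8); l=np.array([np.cos(a),np.sin(a)]); p=np.array([.5495,.339])-.035*l; print(p)
chain([(*p,.14,80)])
im=shot('top'); cv2.imwrite('pics/t15.png',cv2.resize(im[150:260,70:180,::-1],None,fx=5,fy=5,interpolation=cv2.INTER_CUBIC))
print([(d['location'],ray('top',d['location'],0)) for d in finder.place_of('top','tub')],finder.find_in('top','tub'),finder.place_of('top','cartridge_1_center'))
E
```

```text
[0.51511995 0.34555835]
(np.float64(0.5151199462244959), np.float64(0.3455583460105004), 0.14, 80) [1.074, 0.057, 0.019] [0.001, -0.0, 0.006]
[([128.7, 203.7], array([0.55669651, 0.33957481, 0.        ])), ([380.6, 191.0], array([ 0.61003442, -0.45069906,  0.        ])), ([128.7, 197.6], array([0.57580146, 0.34053648, 0.        ]))] [{'bbox': [94.4, 171.3, 61.7, 61.3], 'confidence': 0.89}] [{'location': [269.9, 162.4], 'confidence': 0.51}]
```

Call:
{"fn": "jog_arm", "kwargs": {"plan": [{"x": 0.2, "y": 0.01, "z": 0, "wx": 0, "wy": 0, "wz": 0.006}, {"x": 0.4, "y": 0.02, "z": 0, "wx": 0, "wy": 0, "wz": 0.006}, {"x": 0.6, "y": 0.04, "z": 0, "wx": 0, "wy": 0, "wz": 0.006}, {"x": 0.8, "y": 0.055, "z": 0, "wx": 0, "wy": 0, "wz": 0.006}, {"x": 0.95, "y": 0.055, "z": 0, "wx": 0, "wy": 0, "wz": 0.006}, {"x": 0.95, "y": 0.055, "z": 0, "wx": 0, "wy": 0, "wz": 0.006}, {"x": 0.95, "y": 0.055, "z": 0, "wx": 0, "wy": 0, "wz": 0.006}]}}

```text
t: 33.93
eef_pos: [0.5079, 0.3217, 0.1385]
tool_rot: [0.001, 0.765, 0.644, -0.003]
contact_force: [0.3, -0.7, -0.3]
gripper_width: 0.238
```

```bash
python3 - <<'E'
from h import *
c=cal('wrist'); im=shot('wrist','w16.png')
print(finder.find_in('wrist','tub'),[ (d['location'],ray('wrist',d['location'],.034,c)) for d in finder.place_of('wrist','cartridge_1_center')],[ray('wrist',d['location'],0,c) for d in finder.place_of('wrist','tub')])
a=np.radians(-10.8); l=np.array([np.cos(a),np.sin(a)]);n=np.array([-l[1],l[0]]); o=np.array([.5495,.339])
print('pred corners',[proj('wrist',[*(o+i*l+j*n),.04],c).round(0).tolist() for i,j in [(.09,.07),(-.09,.07),(.09,-.07),(-.09,-.07)]],'cart3 top/bot',proj('wrist',[[.5857,.332,.064],[.5857,.332,.004]],c))
chain([(*(o-.035*l),.031,80)])
E
```

```text
[{'bbox': [229.8, 287.6, 149.8, 63.2], 'confidence': 0.4}] [([261.5, 242.7], array([0.50243783, 0.26382833, 0.034     ]))] [array([0.5489432 , 0.34233345, 0.        ])]
pred corners [[[412.0, 83.0]], [[196.0, 79.0]], [[386.0, 236.0]], [[203.0, 233.0]]] cart3 top/bot [[348.06345519 170.3052639 ]
 [329.29726835 158.11384863]]
(np.float64(0.5151199462244959), np.float64(0.3455583460105004), 0.031, 80) [0.144, 0.008, 0.544] [-0.001, 0.001, -0.001]
```

View pics/w16.png

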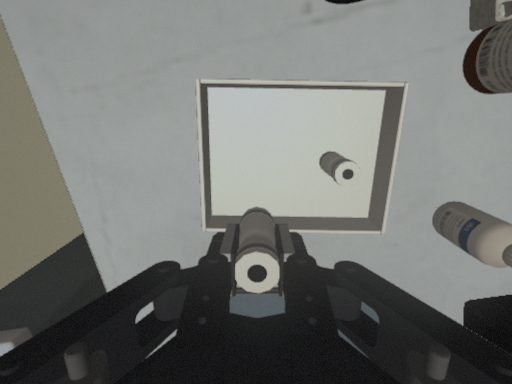

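Call:
{"fn": "jog_arm", "kwargs": {"plan": [{"x": 0.14, "y": 0.008, "z": 0.1, "wx": -0.001, "wy": 0.001, "wz": 0}, {"x": 0.14, "y": 0.008, "z": 0.2, "wx": -0.001, "wy": 0.001, "wz": 0}, {"x": 0.14, "y": 0.008, "z": 0.3, "wx": -0.001, "wy": 0.001, "wz": 0}, {"x": 0.14, "y": 0.008, "z": 0.4, "wx": -0.001, "wy": 0.001, "wz": 0}, {"x": 0.14, "y": 0.008, "z": 0.47, "wx": -0.001, "wy": 0.001, "wz": 0}, {"x": 0.14, "y": 0.008, "z": 0.51, "wx": -0.001, "wy": 0.001, "wz": 0}, {"x": 0.14, "y": 0.008, "z": 0.535, "wx": -0.001, "wy": 0.001, "wz": 0}, {"x": 0.14, "y": 0.008, "z": 0.545, "wx": -0.001, "wy": 0.001, "wz": 0}, {"x": 0.14, "y": 0.008, "z": 0.545, "wx": -0.001, "wy": 0.001, "wz": 0}]}}

```text
t: 34.88
eef_pos: [0.5154, 0.3447, 0.0311]
tool_rot: [0.001, 0.767, 0.641, 0.0]
contact_force: [-0.4, 0.1, -0.8]
gripper_width: 0.238
```

Call:
{"fn": "jog_arm", "kwargs": {"plan": [{"x": 0, "y": 0, "z": 0.007, "wx": 0, "wy": 0, "wz": 0}, {"x": 0, "y": 0, "z": 0.01, "wx": 0, "wy": 0, "wz": 0}, {"x": 0, "y": 0, "z": 0.01, "wx": 0, "wy": 0, "wz": 0}]}}

```text
t: 35.13
eef_pos: [0.5158, 0.345, 0.0297]
tool_rot: [0.001, 0.767, 0.641, 0.001]
contact_force: [0.3, -0.8, -1.0]
gripper_width: 0.236
```

Call:
{"fn": "jog_arm", "kwargs": {"plan": [{"x": 0, "y": 0, "z": 0, "wx": 0, "wy": 0, "wz": 0}, {"x": 0, "y": 0, "z": 0, "wx": 0, "wy": 0, "wz": 0}, {"x": 0, "y": 0, "z": 0, "wx": 0, "wy": 0, "wz": 0}, {"x": 0, "y": 0, "z": 0, "wx": 0, "wy": 0, "wz": 0}, {"x": 0, "y": 0, "z": 0, "wx": 0, "wy": 0, "wz": 0}, {"x": 0, "y": 0, "z": -0.1, "wx": 0, "wy": 0, "wz": 0}, {"x": 0, "y": 0, "z": -0.3, "wx": 0, "wy": 0, "wz": 0}, {"x": 0, "y": 0, "z": -0.5, "wx": 0, "wy": 0, "wz": 0}, {"x": 0, "y": 0, "z": -0.7, "wx": 0, "wy": 0, "wz": 0}, {"x": 0, "y": 0, "z": -0.7, "wx": 0, "wy": 0, "wz": 0}, {"x": 0, "y": 0, "z": -0.7, "wx": 0, "wy": 0, "wz": 0}], "hand": 0}}

```text
t: 36.05
eef_pos: [0.517, 0.346, 0.1725]
tool_rot: [0.001, 0.767, 0.641, 0.003]
contact_force: [0.1, -0.6, 0.3]
gripper_width: 0.496
```

Call:
{"fn": "jog_arm", "kwargs": {"plan": [{"x": -0.3, "y": 0, "z": -0.2, "wx": 0, "wy": 0, "wz": 0}, {"x": -0.6, "y": 0, "z": -0.3, "wx": 0, "wy": 0, "wz": 0}, {"x": -0.8, "y": 0, "z": -0.3, "wx": 0, "wy": 0, "wz": 0}, {"x": -0.8, "y": 0, "z": -0.3, "wx": 0, "wy": 0, "wz": 0}, {"x": -0.8, "y": 0, "z": -0.3, "wx": 0, "wy": 0, "wz": 0}, {"x": -0.8, "y": 0, "z": -0.3, "wx": 0, "wy": 0, "wz": 0}]}}

```text
t: 36.55
eef_pos: [0.4876, 0.1848, 0.2315]
tool_rot: [0.0, 0.769, 0.639, 0.003]
contact_force: [-0.3, 0.5, 0.5]
gripper_width: 0.499
```

```bash
python3 - <<'E'
from h import *
c=cal('wrist'); im=shot('wrist','w17.png')
t=[[.5857,.332,.064],[.5154,.3447,.064]]; P=proj('wrist',t,c); print('pred tops',P, finder.find_in('wrist','tub'))
print([(d['location'],d['confidence']) for d in finder.place_of('wrist','cartridge_1_center')])
# dark hole in the top disc: darkest spot near each prediction
for u,v in P:
    x0,y0=int(u)-14,int(v)-14; w=im[max(y0,0):y0+28,x0:x0+28].min(2); g=cv2.GaussianBlur(w,(3,3),0); i=np.unravel_index(g.argmin(),g.shape); print('hole',x0+i[1],max(y0,0)+i[0],g.min(),np.median(w))
im=shot('top','t17.png'); sd=shot('side','s17.png')
for n in ['drift_grip','ejector_pad','tub','wash_bottle_1','timer','pipette']: print(n,[(np.round(d['location']).tolist(),round(d['confidence'],2)) for d in finder.place_of('side',n)[:2]])
print(proj('top',t))
E
```

```text
pred tops [[324.15556301  18.01383719]
 [253.9415247   18.38777282]] [{'bbox': [203.1, 0.9, 162.9, 96.0], 'confidence': 0.56}]
[([257.2, 27.4], 0.95)]
hole 323 20 48 209.0
hole 254 17 57 213.0
drift_grip [([286.0, 228.0], 0.51), ([198.0, 183.0], 0.51)]
ejector_pad [([242.0, 206.0], 0.87)]
tub [([202.0, 188.0], 0.96)]
wash_bottle_1 [([242.0, 179.0], 0.46)]
timer [([334.0, 262.0], 0.91), ([231.0, 181.0], 0.41)]
pipette [([282.0, 216.0], 0.66)]
[[124.10446831 192.68126657]
 [118.52849739 216.46712443]]
```

```bash
python3 -c "
from station import bot; print(bot.hand_in())"
```

```text
the job is handed in; nothing more can be done
None
```

I handed the job in at about 37 s of the 210 s limit. Both spent cartridges are in the tray and the drift rod is back in the smaller stand. This start had two cartridges, in bores 1 and 3.

- **Driving out:** I pushed both cartridges down with the drift rod. A top picture then showed both standing on the base plate.
- **Drift return:** I put the drift back before pressing the ejector. The collar seated with a clear rise in force, and the detector found it where a seated drift should be, both then and in the last check.
- **Ejecting:** I pressed the slide until it hit its stop at about 18–20 N, and it sprang back to rest. The next picture showed both cartridges standing in front of the block.
- **Trays and cartridges:** I stood both upright in the tray. In the last wrist picture, the dark hole in each cartridge's top was within about 2 pixels of where it should be.
- **Bystanders:** The wash bottle, timer and pipette were detected within about 2 pixels of where they started.

**Checks that were weaker or disagreed:**
- The tray measured about 6 mm off between the top and wrist cameras. I used the wrist value, and the tray did not otherwise appear to move.
- The networks missed one of the two cartridges in several frames, so I relied on my own projections there.
- I could not view the final picture because the 16-picture limit was reached, so the final state was checked by numbers only.

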